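# Sort the plumbing spares in the sink cupboard

### The job

Sort the loose plumbing spares into their containers: the large brass coupling into the large bay of the black tray and the small brass coupling into its small bay, both white trap caps into the square grey tray, and the steel sink plug into the measuring cup. Stand every piece upright, flat on the floor of its container, and let go. Leave the containers where they are and do not disturb the spray bottle or the glass jar.

Things in the scene. Friction and masses are not known exactly. Their poses are not given: they have to be found in the camera images.
- large_coupling: Large brass pipe coupling, loose, standing upright on one end: a hexagon nut at each end, 37 mm across the corners (32 mm across the flats), 50 mm tall, narrower round waist (30 mm) between heights 18 and 32 mm, dark bore on top, about 0.2 kg. Origin at the centre of its underside, z up.
- small_coupling: Small brass pipe coupling, loose, standing upright: the same shape, 25 mm across the corners (22 mm across the flats), 40 mm tall, waist 20 mm between heights 14 and 26 mm, about 0.09 kg. Origin at the centre of its underside, z up.
- trap_cap_1: White plastic drain-trap cap, loose, standing on its ribbed flange: flange 48 mm diameter up to 14 mm high, above it a round body 36 mm in diameter to the top at 42 mm with a dark grey 26 mm recess mark, about 0.06 kg. Origin at the centre of its underside, z up.
- trap_cap_2: Second white plastic drain-trap cap, identical to the first (interchangeable with it). Origin at the centre of its underside, z up.
- sink_plug: Stainless steel sink plug, loose, upright: disc 42 mm diameter and 10 mm thick, thin 12 mm stem, round knob 20 mm in diameter from height 30 mm to the top at 46 mm, about 0.12 kg. Origin at the centre of its underside, z up.
- black_tray: Black plastic toolbox tray, loose, 110 (its x) by 200 (its y) by 18 mm high, walls and floor 4 mm. A grey 4 mm divider, wall-high, at its y = -20 mm, makes a large bay (inside 114 mm long, centred at y = +39 mm) and a small bay (inside 74 mm long, centred at y = -59 mm), both 102 mm wide in x, centred at x = 0. Origin at the centre of its underside, z up.
- grey_tray: Grey plastic tray, square, undivided, loose, 130 by 130 by 18 mm high, walls and floor 4 mm (122 by 122 mm inside). Origin at the centre of its underside, z up.
- measuring_cup: Shallow round stainless steel measuring cup, loose, 98 mm across the rim, 26 mm high, inner floor about 78 mm across and 4 mm above the underside; a flat 16 mm wide handle runs along its +x from the rim out to 122 mm from the centre, 22 to 25 mm high. Origin at the centre of the bowl's underside, z up.
- spray_bottle: Closed purple spray bottle with white trigger head, bystander, 76 mm diameter, 235 mm tall; the head reaches 61 mm out along its -x. Origin at the centre of its underside, z up.
- glass_jar: Closed glass jar with steel lid, bystander, 72 mm diameter, 100 mm tall. Origin at the centre of its underside, z up.

How it is judged:
By the outcome, as a careful person would: the job done as asked, in the order asked, and still so for the second after the job is handed in, with the robot touching nothing.
It also fails if it takes over 128 s, if anything falls off the work surface, if the arm or the gripper's body presses on something with over 40 N, if the wrist force passes 120 N, or if a joint passes its speed limit or range.

### The arm

A 7-joint arm with a two-finger parallel gripper is mounted at the origin on the work surface. World frame = base frame: x ahead of the robot, y to its left, z up, the work surface at z = 0. Lengths are in m, angles in rad, forces in N, time in s.
With the tool pointing down it reaches from about 0.35 to 0.9 m from the base axis. Payload 7.2 kg.
Tool frame: the origin (TCP) lies at the very end of the fingers, on their centre line; the grasp point (between the pads) lies 19 mm behind it; x points along the fingers, y is the direction in which the jaws open and shut, and the axes are right-handed (so a half turn about x gives the same grasp; the last joint's range is limited). The gripper opens to 88 mm and grips with 3 to 60 N. Pads are 20 mm wide; open, the fingers measure 115 mm over their backs; the gripper's body (75 mm by 178 mm) begins 61 mm behind the grasp point.
Start: joints at [-1.367, 0.411, -0.013, 1.596, 0.006, 1.134, -0.082], TCP at [0.168, 0.602, 0.185] pointing down, gripper open.
Joint ranges: [-2.95, 2.95], [-0.29, 1.99], [-1.47, 1.44], [0.14, 2.54], [-1.03, 4.17], [0.13, 1.85], [-2.86, 2.86]. Speed limits (rad/s): [2.39, 2.39, 3.01, 3.01, 3.14, 3.14, 3.14].

### API

Orientations are given as a unit quaternion [x, y, z, w].
In Python, from station import r, vision gives the robot as it stands.
- The arm moves only by the tool apply_moves, never from a script. Its argument "rows" is a list of rows, each a list of 3 entries, a list of its own where there are three numbers: the turn, a rotation vector about the tool's x, y, z in rad, then the shift along the tool's x, y, z in mm, then the finger opening in mm, from 0 to 87.8. A call has 1 to 12 rows; each row shifts and turns the commanded pose from where the row before left it, along the tool's axes as they then stand; what a row does not reach is not made up. A row lasts 1/10 s, in which the tool goes at most 50 mm and 8.59 degrees, less where a joint would pass 70% of its speed; a pose out of reach is approached as far as the arm can. A call with a gripper value outside its range is refused whole. The fingers move at their own pace and stop on an object; the grip force is fixed at half the most. Time passes only in rows, so rows that do not move let the fingers close. It gives the time, the measured TCP pose, the force and the opening at its end, in the units of the state.
- r.sense(): the state, without advancing time (a new reading comes with each control period).
- vision.grab_frame(name): name is "side" or "top" or "wrist"; returns a dict with "frame" (400x640x3 uint8, red, green, blue), "range_z" (400x640 float32, m along the optical axis (not along the pixel's ray), 0 where there is no reading), "camera_matrix" (3x3 intrinsics, pixels), "R" (3x3) and "t" (3): a world point X has camera coordinates R X + t. Camera axes: x right, y down, z forward; pixel columns grow to the right and rows downward; lengths in m; the calibration is good to about 2 mm. A picture is of the moment at which its call begins.
- r.close_job(): hands the job in, once; it reports no verdict.
The state is a dict: "time": time; "joints": joint angles; "joint_vel": joint speeds; "effort": joint torques, N m; "ee_pos": TCP position; "tcp_rot": TCP orientation; "wrist_force": force on the tool from outside, world axes, zero at the start; "torque": the same for the moment, N m; "gripper_width": opening from 0.0 (shut) to 1.0 (fully open).
Only numpy, scipy, OpenCV 4.12 (cv2) and the standard library are available. Lean on these libraries where they do the work, as an engineer would, in place of code of your own. Each camera call takes 0.05 s, during which the arm holds its last target.

## Working session

There is one attempt and no reset: what is moved stays moved. The work goes in short steps, Python scripts to look and compute and a tool call to move; the robot and the scene stay as the last step left them, time stands still between calls to the robot, and variables do not carry over. Pictures are saved under pics/ and viewed, and the job is handed in when it is done.

Besides the shell and the picture viewer there is one more tool, called after "Request:" as name(argument=value, ...), one argument or row to a line, values as JSON. apply_moves: Moves the arm, as the interface text tells. Its arguments: {"type":"object","properties":{"rows":{"type":"array"}},"required":["rows"]}

```bash
ls; mkdir -p pics; python3 - <<'E'
from station import r, vision
import cv2,numpy as np
s=r.sense();print(s)
for n in ["top","side"]:
    f=vision.grab_frame(n); cv2.imwrite(f"pics/{n}0.png",f["frame"][:,:,::-1]); np.savez(f"pics/{n}0.npz",**f)
    print(n,f["camera_matrix"].tolist(),f["R"].round(4).tolist(),f["t"].round(4).tolist())
E
```

```text
pics
{'time': 0.0, 'joints': array([-1.3671781 ,  0.41188744, -0.0127162 ,  1.59701346,  0.00561257,
        1.13431197, -0.0821879 ]), 'joint_vel': array([-0.001505  ,  0.00076175,  0.00054685, -0.00090392,  0.00056419,
       -0.00079244, -0.00022117]), 'effort': array([ 6.48683290e-04, -5.87968218e+01,  6.42203037e-01, -2.91064417e+01,
       -5.37175429e-02,  1.83427316e-02,  1.69122618e-04]), 'ee_pos': array([0.16769889, 0.60150378, 0.1838294 ]), 'tcp_rot': array([ 0.09523138,  0.70062114, -0.09634986,  0.70055529]), 'wrist_force': array([-0.63783467, -0.06469416,  0.04715954]), 'torque': array([ 0.04973282, -0.05553728,  0.0058726 ]), 'gripper_width': 1.0009494506353476}
top [[370.65242609600944, 0.0, 320.82901593739973], [0.0, 370.65242609600944, 202.3134411043817], [0.0, 0.0, 1.0]] [[-0.0127, -0.9999, 0.0059], [-0.9972, 0.0123, -0.0731], [0.0731, -0.0068, -0.9973]] [0.0205, 0.5106, 1.386]
side [[373.96638258187204, 0.0, 314.71629554572604], [0.0, 373.96638258187204, 199.37027150320836], [0.0, 0.0, 1.0]] [[0.9603, -0.2789, -0.0022], [-0.2145, -0.7335, -0.6449], [0.1782, 0.6198, -0.7643]] [-0.4982, 0.1554, 0.9608]
```

View pics/top0.png

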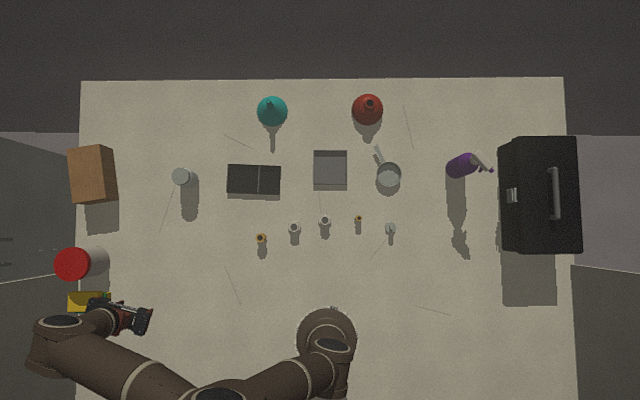

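View pics/side0.png

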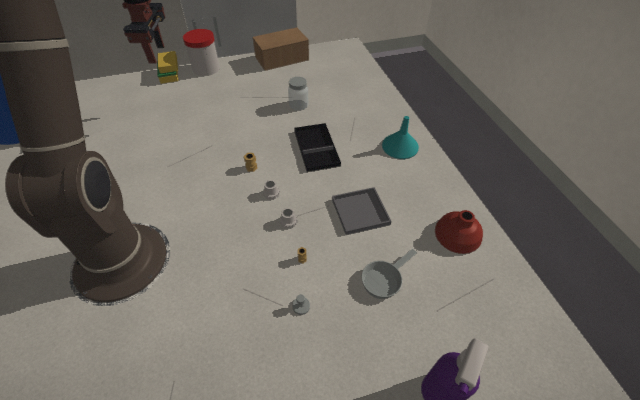

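The top view shows the large coupling (261,238), caps (294,228) and (324,220), small coupling (358,219) and plug (390,228). The black tray is at (254,179), the grey tray at (330,170) and the cup at (388,175). The jar is at (181,177) and the bottle at (462,165).

```bash
cat > h.py <<'E'
import numpy as np,cv2
from scipy.spatial.transform import Rotation as Ro
def ray(f,uv,z):
    uv=np.atleast_2d(uv).astype(float);K=f["camera_matrix"];R=f["R"];t=f["t"]
    d=np.c_[uv,np.ones(len(uv))]@np.linalg.inv(K).T@R; c=-R.T@t
    s=(z-c[2])/d[:,2]; return c+d*s[:,None]
def proj(f,X):
    X=np.atleast_2d(X);p=(X@f["R"].T+f["t"])@f["camera_matrix"].T;return p[:,:2]/p[:,2:]
def cloud(f):
    z=f["range_z"];v,u=np.mgrid[:400,:640]
    p=np.stack([u*z,v*z,z],-1)@np.linalg.inv(f["camera_matrix"]).T
    w=(p-f["t"])@f["R"]; w[z==0]=np.nan; return w
E
python3 - <<'E'
from h import *
f=dict(np.load("pics/top0.npz")); w=cloud(f)
print("floor",np.nanmedian(w[210:215,280:300,2]))
m=(w[...,2]>0.008)
m=np.nan_to_num(m).astype(np.uint8); m[:, :150]=0;m[:,500:]=0;m[:140]=0;m[290:]=0
n,l,st,ce=cv2.connectedComponentsWithStats(m)
for i in range(1,n):
    if st[i,4]<8: continue
    q=w[l==i]; print(st[i],ce[i].round(1),q.mean(0).round(3),np.percentile(q[:,2],[5,50,98]).round(3))
im=f["frame"][140:260,160:480,::-1]
cv2.imwrite("pics/top0z.png",cv2.resize(im,None,fx=2.5,fy=2.5,interpolation=cv2.INTER_CUBIC))
E
```

```text
floor 0.0017547428087498758
[373 145  29  42 281] [386.4 167. ] [ 0.643 -0.237  0.021] [0.009 0.024 0.031]
[497 147   3  40  78] [498.4 162.9] [ 0.654 -0.668  0.018] [0.01  0.018 0.03 ]
[313 150  34  35 236] [329.8 164.5] [ 0.656 -0.022  0.016] [0.008 0.016 0.025]
[445 150  49  29 847] [467.6 164.5] [ 0.626 -0.493  0.152] [0.029 0.15  0.238]
[316 153   9   8  13] [320.4 156.4] [0.689 0.014 0.01 ] [0.008 0.009 0.013]
[324 155   7   5  12] [327.2 157. ] [ 0.686 -0.013  0.01 ] [0.008 0.01  0.014]
[332 158   3   6   8] [333.4 160.6] [ 0.672 -0.036  0.009] [0.008 0.009 0.012]
[226 162  55  33 363] [254.5 178.9] [0.604 0.265 0.016] [0.008 0.017 0.025]
[171 166  27  23 440] [184.2 177.6] [0.602 0.509 0.082] [0.018 0.099 0.106]
[316 166   8   6  19] [319.6 168.7] [0.641 0.017 0.01 ] [0.008 0.01  0.014]
[324 166   5   4   8] [325.9 167.1] [ 0.647 -0.007  0.009] [0.008 0.009 0.01 ]
[332 166   3   8  10] [333.  169.7] [ 0.637 -0.034  0.009] [0.008 0.009 0.012]
[234 169   6   5  11] [236.5 170.7] [0.637 0.336 0.01 ] [0.009 0.009 0.014]
[243 169   9   9  18] [247.3 173.8] [0.624 0.294 0.009] [0.0
[... 166 characters left out ...]
013]
[385 173   8   5  10] [388.7 175.4] [ 0.612 -0.248  0.009] [0.008 0.009 0.011]
[229 174  11   6  20] [234.6 176.9] [0.613 0.343 0.01 ] [0.008 0.009 0.013]
[326 177   4   4   8] [327.8 178.6] [ 0.602 -0.014  0.009] [0.008 0.009 0.01 ]
[264 185   9   5  17] [268.4 187.1] [0.572 0.214 0.009] [0.008 0.009 0.011]
[318 214  13  13 119] [324.2 220.3] [0.442 0.002 0.032] [0.012 0.04  0.048]
[355 215   7   8  38] [357.9 218.2] [ 0.448 -0.123  0.037] [0.012 0.041 0.046]
[288 221  12  13 120] [293.6 226.8] [0.42  0.117 0.033] [0.012 0.041 0.048]
[385 222  11  11  82] [390.4 227.2] [ 0.413 -0.246  0.022] [0.008 0.012 0.05 ]
[255 233  11  10  82] [259.9 237.5] [0.382 0.24  0.047] [0.017 0.051 0.056]
```

View pics/top0z.png

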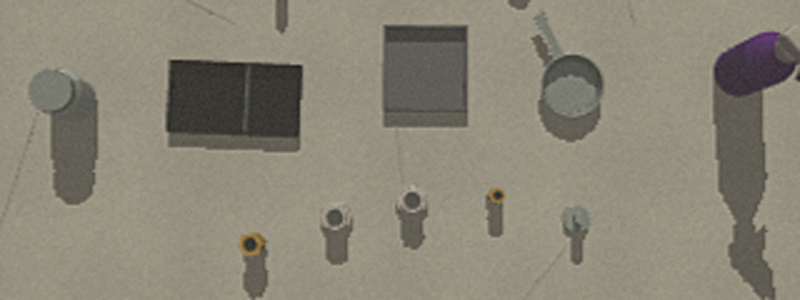

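```bash
cat >> h.py <<'E'
def go(x,y,z,yaw=None):
    """print shift in tool mm, and turn about tool axes, to target; yaw = world angle of jaw axis (deg)"""
    from station import r
    s=r.sense();R0=Ro.from_quat(s["tcp_rot"]);M=R0.as_matrix();p=s["ee_pos"]
    cur=np.degrees(np.arctan2(M[1,1],M[0,1]))
    print("t %.2f"%s["time"],"pos",p.round(4),"jaw yaw %.1f"%cur,"down",M[:,0].round(3),"w %.3f"%s["gripper_width"],"F",s["wrist_force"].round(1),"j",s["joints"].round(2))
    print("shift mm",(M.T@(np.array([x,y,z])-p)*1000).round(1))
    if yaw is not None:
        d=(yaw-cur+90)%180-90; a=np.radians(yaw if abs((yaw-cur+180)%360-180)<=90 else yaw+180)
        Y=np.array([np.cos(a),np.sin(a),0]);X=np.array([0,0,-1.]);T=np.c_[X,Y,np.cross(X,Y)]
        print("turn vec rad",(R0.inv()*Ro.from_matrix(T)).as_rotvec().round(4),"shift after turn",(T.T@(np.array([x,y,z])-p)*1000).round(1))
E
python3 - <<'E'
from h import *
go(0.382,0.24,0.2,0)
go(0.382,0.24,0.2,90)
from station import vision
f=vision.grab_frame("wrist");cv2.imwrite("pics/w0.png",f["frame"][:,:,::-1])
E
```

```text
t 0.10 pos [0.1677 0.6016 0.1839] jaw yaw 74.4 down [-0.    -0.001 -1.   ] w 0.997 F [ 0.   0.3 -0.2] j [-1.37  0.41 -0.01  1.6   0.01  1.13 -0.08]
shift mm [ -15.7 -290.8  303.5]
turn vec rad [1.299e+00 1.000e-03 1.200e-03] shift after turn [-16.1 214.3 361.6]
t 0.10 pos [0.1677 0.6016 0.1839] jaw yaw 74.4 down [-0.    -0.001 -1.   ] w 0.997 F [ 0.   0.3 -0.2] j [-1.37  0.41 -0.01  1.6   0.01  1.13 -0.08]
shift mm [ -15.7 -290.8  303.5]
turn vec rad [-2.718e-01 -1.000e-04  1.400e-03] shift after turn [ -16.1 -361.6  214.3]
```

View pics/w0.png

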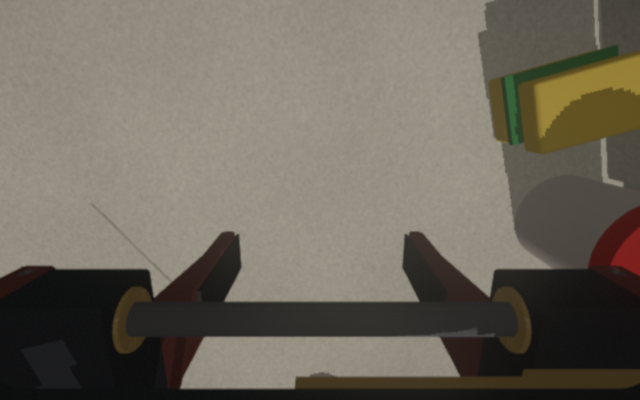

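Request:
apply_moves(
  rows=[
    [[-0.136, 0, 0], [0, 0, 0], 87],
    [[-0.136, 0, 0], [0, 0, 0], 87],
    [[0, 0, 0], [-2, -36, 17], 87],
    [[0, 0, 0], [-2, -36, 17], 87],
    [[0, 0, 0], [-2, -36, 17], 87],
    [[0, 0, 0], [-2, -36, 17], 87],
    [[0, 0, 0], [-2, -36, 17], 87],
    [[0, 0, 0], [-2, -36, 17], 87],
    [[0, 0, 0], [-2, -36, 17], 87],
    [[0, 0, 0], [-2, -36, 17], 87],
    [[0, 0, 0], [-2, -36, 17], 87],
    [[0, 0, 0], [-2, -36, 17], 87],
  ],
)

```text
time: 1.35
ee_pos: [0.3382, 0.2405, 0.2048]
tcp_rot: [0.0, 0.707, 0.0, 0.707]
wrist_force: [1.4, -0.1, -0.4]
gripper_width: 0.991
```

```bash
cat > wl.py <<'E'
import sys
from h import *
from station import r,vision
f=vision.grab_frame("wrist");cv2.imwrite(f"pics/{sys.argv[1]}.png",f["frame"][:,:,::-1]);np.savez(f"pics/{sys.argv[1]}.npz",**f)
go(0,0,0,90)
print("cam",(-f["R"].T@f["t"]).round(3),"fwd",f["R"][2].round(3),"f",f["camera_matrix"][0,0].round(1))
E
python3 wl.py w1
```

```text
t 1.40 pos [0.3409 0.2346 0.205 ] jaw yaw 89.7 down [ 0.001 -0.002 -1.   ] w 0.993 F [ 1.9 -5.5 -0.9] j [-0.87  0.02  0.15  2.05 -0.    1.08  0.85]
shift mm [ 205.1 -236.2 -339.8]
turn vec rad [-0.0057  0.0009  0.0019] shift after turn [ 205.  -234.6 -340.9]
cam [0.265 0.24  0.405] fwd [ 0.266  0.    -0.964] f 325.8
```

View pics/w1.png

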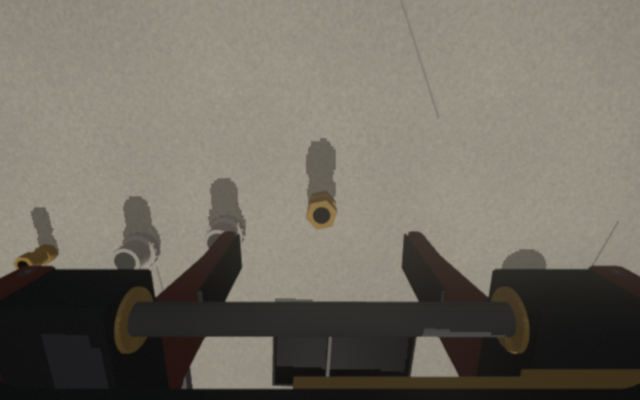

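The wrist view has image right = +y and image down = +x. The large coupling's top is at about (321,214), with flats facing left and right, which suits the jaw direction.

```bash
python3 - <<'E'
from h import *
f=dict(np.load("pics/w1.npz"));im=f["frame"]
z=im[180:250,280:360,::-1];cv2.imwrite("pics/w1z.png",cv2.resize(z,None,fx=7,fy=7,interpolation=cv2.INTER_CUBIC))
w=cloud(f);m=(w[...,2]>0.045)&(w[...,2]<.056);m[:180]=0;m[245:]=0;m[:,:280]=0;m[:,360:]=0
v,u=np.nonzero(m);print(len(u),u.mean(),v.mean(),u.min(),u.max(),v.min(),v.max(),np.median(w[m],0))
c=[(u.min()+u.max())/2,(v.min()+v.max())/2]
print(ray(f,c,.05),ray(f,[u.mean(),v.mean()],.05))
E
```

```text
674 321.21216617210683 214.09495548961425 306 336 200 229 [0.37906166 0.24011353 0.05029574]
[[0.3797301  0.24011187 0.05      ]] [[0.3792439  0.24035436 0.05      ]]
```

View pics/w1z.png

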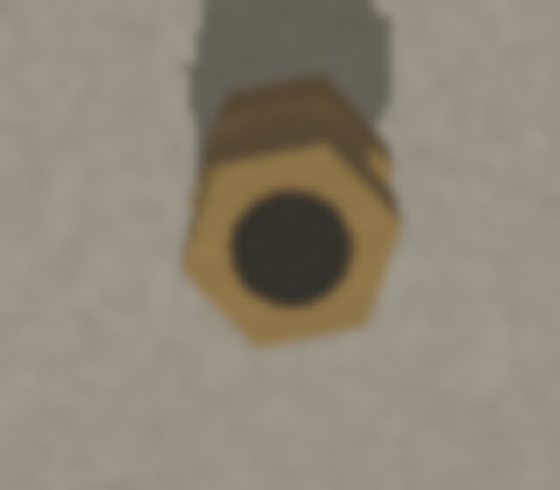

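```bash
python3 -c "
from h import *
go(0.3795,0.240,0.022,72.6)"
```

```text
t 1.40 pos [0.3409 0.2346 0.205 ] jaw yaw 89.7 down [ 0.001 -0.002 -1.   ] w 0.993 F [ 1.9 -5.5 -0.9] j [-0.87  0.02  0.15  2.05 -0.    1.08  0.85]
shift mm [183.    6.   38.4]
turn vec rad [0.298  0.0012 0.0017] shift after turn [183.   16.7  35.2]
```

Request:
apply_moves(
  rows=[
    [[0.15, 0, 0], [0, 0, 0], 87],
    [[0.148, 0, 0], [0, 0, 0], 87],
    [[0, 0, 0], [30, 6, 10], 87],
    [[0, 0, 0], [30, 6, 10], 87],
    [[0, 0, 0], [30, 4, 15], 87],
    [[0, 0, 0], [15, 0, 0], 87],
    [[0, 0, 0], [0, 0, 0], 87],
    [[0, 0, 0], [0, 0, 0], 87],
  ],
)

```text
time: 2.2
ee_pos: [0.3758, 0.2472, 0.0998]
tcp_rot: [0.105, 0.699, -0.105, 0.699]
wrist_force: [-0.5, 0.0, 0.4]
gripper_width: 0.991
```

```bash
python3 -c "
from h import *
go(0.3795,0.240,0.022,72.6)"
```

```text
t 2.20 pos [0.3758 0.2472 0.0998] jaw yaw 72.9 down [-0.001 -0.    -1.   ] w 0.991 F [-0.5  0.   0.4] j [-0.83  0.22  0.17  2.11 -0.05  0.82  0.63]
shift mm [77.8 -5.7  5.7]
turn vec rad [ 0.006  -0.0004  0.0006] shift after turn [77.8 -5.7  5.7]
```

Request:
apply_moves(
  rows=[
    [[0, 0, 0], [10, -6, 6], 87],
    [[0, 0, 0], [25, 0, 0], 87],
    [[0, 0, 0], [25, 0, 0], 87],
    [[0, 0, 0], [18, 0, 0], 87],
    [[0, 0, 0], [0, 0, 0], 87],
    [[0, 0, 0], [0, 0, 0], 50],
    [[0, 0, 0], [0, 0, 0], 20],
    [[0, 0, 0], [0, 0, 0], 20],
    [[0, 0, 0], [0, 0, 0], 20],
    [[0, 0, 0], [0, 0, 0], 20],
    [[0, 0, 0], [0, 0, 0], 20],
    [[0, 0, 0], [0, 0, 0], 20],
  ],
)

```text
time: 3.4
ee_pos: [0.38, 0.2397, 0.0217]
tcp_rot: [0.105, 0.699, -0.105, 0.699]
wrist_force: [-0.3, -0.4, 1.1]
gripper_width: 0.394
```

```bash
python3 wl.py w2
```

```text
t 3.45 pos [0.38   0.2396 0.0217] jaw yaw 72.9 down [ 0.  0. -1.] w 0.345 F [-0.7 -0.8 -0.2] j [-0.8   0.35  0.15  2.18 -0.09  0.62  0.69]
shift mm [  21.7 -340.6 -293. ]
turn vec rad [-0.2977  0.     -0.    ] shift after turn [  21.7 -239.6 -380. ]
cam [0.31  0.261 0.222] fwd [ 0.255 -0.078 -0.964] f 325.8
```

View pics/w2.png

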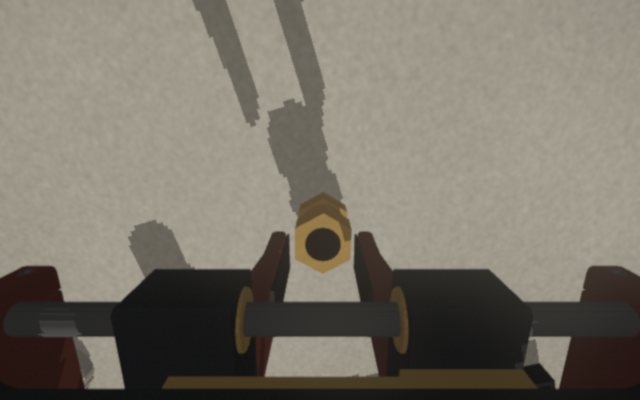

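Request:
apply_moves(
  rows=[
    [[0, 0, 0], [0, 0, 0], 20],
    [[0, 0, 0], [0, 0, 0], 20],
    [[0, 0, 0], [0, 0, 0], 20],
  ],
)

```text
time: 3.75
ee_pos: [0.38, 0.2396, 0.0216]
tcp_rot: [0.105, 0.699, -0.105, 0.699]
wrist_force: [1.0, -0.7, -0.7]
gripper_width: 0.23
```

```bash
python3 wl.py w3; python3 -c "
from h import *
f=dict(np.load('pics/w3.npz'))
print(proj(f,[[.38,.2396,.0217],[.38,.2396,.041],[.38,.2396,.05]]))"
```

```text
t 3.80 pos [0.38   0.2396 0.0216] jaw yaw 72.9 down [-0. -0. -1.] w 0.229 F [-0.   0.2  0.3] j [-0.8   0.35  0.15  2.18 -0.09  0.62  0.69]
shift mm [  21.6 -340.6 -293. ]
turn vec rad [-2.978e-01 -1.000e-04  1.000e-04] shift after turn [  21.6 -239.6 -380. ]
cam [0.31  0.261 0.222] fwd [ 0.254 -0.078 -0.964] f 325.8
[[321.37890315 226.83060962]
 [321.37221474 237.98488414]
 [321.36863581 243.95347912]]
```

View pics/w3.png

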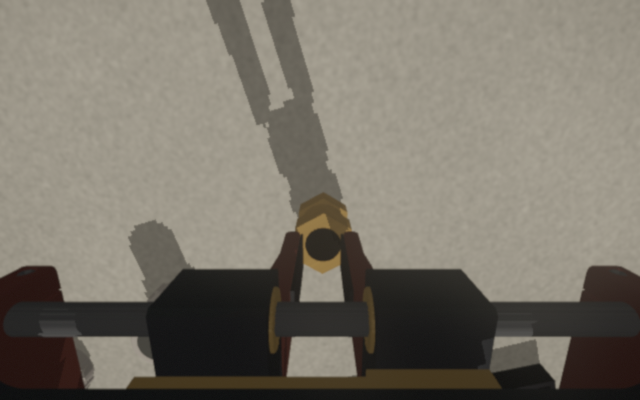

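Request:
apply_moves(
  rows=[
    [[0, 0, 0], [0, 0, 0], 0],
    [[0, 0, 0], [0, 0, 0], 0],
    [[0, 0, 0], [0, 0, 0], 0],
    [[0, 0, 0], [0, 0, 0], 0],
  ],
)

```text
time: 4.2
ee_pos: [0.38, 0.2396, 0.0217]
tcp_rot: [0.105, 0.699, -0.105, 0.699]
wrist_force: [0.2, -0.2, 0.8]
gripper_width: 0.008
```

```bash
python3 wl.py w4; python3 -c "
from h import *
f=dict(np.load('pics/w4.npz'));w=cloud(f)
for v in (236,240,245): print([tuple(w[v,u].round(3)) for u in range(275,370,6)])
cv2.imwrite('pics/w4z.png',cv2.resize(f['frame'][180:300,240:400,::-1],None,fx=4,fy=4))
"
```

```text
t 4.25 pos [0.38   0.2396 0.0217] jaw yaw 72.9 down [ 0.  0. -1.] w 0.008 F [-0.3 -0.8 -0.3] j [-0.8   0.35  0.15  2.18 -0.09  0.62  0.69]
shift mm [  21.6 -340.6 -293. ]
turn vec rad [-0.2978 -0.     -0.    ] shift after turn [  21.7 -239.6 -380. ]
cam [0.31  0.261 0.222] fwd [ 0.254 -0.078 -0.964] f 325.8
[(np.float64(0.384), np.float64(0.203), np.float64(0.001)), (np.float64(0.386), np.float64(0.207), np.float64(0.0)), (np.float64(0.387), np.float64(0.211), np.float64(-0.001)), (np.float64(0.388), np.float64(0.216), np.float64(0.0)), (np.float64(0.372), np.float64(0.229), np.float64(0.05)), (np.float64(0.366), np.float64(0.235), np.float64(0.067)), (np.float64(0.367), np.float64(0.238), np.float64(0.068)), (np.float64(0.368), np.float64(0.241), np.float64(0.067)), (np.float64(0.371), np.float64(0.243), np.float64(0.063)), (np.float64(0.37), np.float64(0.247), np.float64(0.067)), (np.float64(0.371), np.float64(0.25), np.float64(0.067)), (np.float64(0.378), np.float64(0.252), np.float64(0.051)), (np.float64(0.38), np.float64(0.255), np.float64(0.049)), (np.float64(0.401), np.float64
[... 1309 characters left out ...]
1)), (np.float64(0.377), np.float64(0.227), np.float64(0.05)), (np.float64(0.367), np.float64(0.235), np.float64(0.078)), (np.float64(0.367), np.float64(0.238), np.float64(0.079)), (np.float64(0.368), np.float64(0.241), np.float64(0.08)), (np.float64(0.37), np.float64(0.243), np.float64(0.076)), (np.float64(0.37), np.float64(0.247), np.float64(0.079)), (np.float64(0.371), np.float64(0.249), np.float64(0.079)), (np.float64(0.384), np.float64(0.25), np.float64(0.05)), (np.float64(0.385), np.float64(0.253), np.float64(0.051)), (np.float64(0.408), np.float64(0.255), np.float64(0.0)), (np.float64(0.409), np.float64(0.26), np.float64(-0.0)), (np.float64(0.411), np.float64(0.264), np.float64(0.0))]
```

View pics/w4z.png

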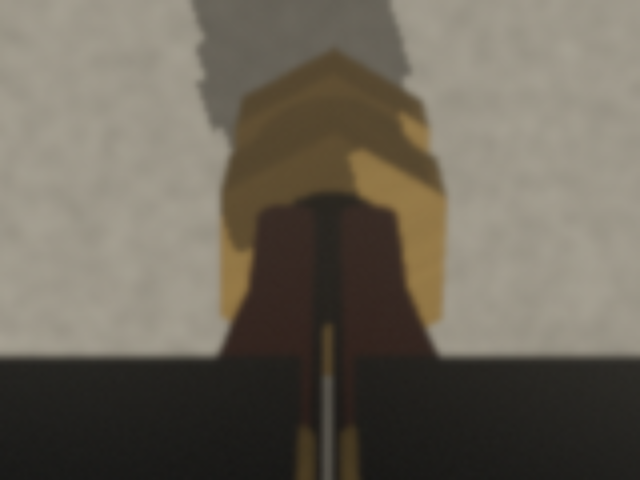

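```bash
python3 - <<'E'
from h import *
from station import vision
f=vision.grab_frame("side");np.savez("pics/s4.npz",**f)
p=proj(f,[.38,.24,.03])[0].astype(int);print(p, proj(f,[[.38,.2396,.0217],[.38,.24,.06]]))
im=f["frame"][p[1]-70:p[1]+50,p[0]-80:p[0]+80,::-1]
cv2.imwrite("pics/s4.png",cv2.resize(im,None,fx=5,fy=5,interpolation=cv2.INTER_CUBIC))
f=dict(np.load("pics/w4.npz"));w=cloud(f);print([tuple(w[v,318].round(3)) for v in range(222,250,2)])
E
```

```text
[249 160] [[250.21092065 162.0278796 ]
 [248.49094433 152.80881837]]
[(np.float64(0.367), np.float64(0.242), np.float64(0.051)), (np.float64(0.368), np.float64(0.241), np.float64(0.05)), (np.float64(0.369), np.float64(0.241), np.float64(0.05)), (np.float64(0.37), np.float64(0.241), np.float64(0.051)), (np.float64(0.371), np.float64(0.24), np.float64(0.05)), (np.float64(0.372), np.float64(0.24), np.float64(0.051)), (np.float64(0.368), np.float64(0.241), np.float64(0.064)), (np.float64(0.368), np.float64(0.241), np.float64(0.068)), (np.float64(0.368), np.float64(0.241), np.float64(0.07)), (np.float64(0.369), np.float64(0.241), np.float64(0.072)), (np.float64(0.37), np.float64(0.241), np.float64(0.072)), (np.float64(0.371), np.float64(0.241), np.float64(0.072)), (np.float64(0.371), np.float64(0.24), np.float64(0.072)), (np.float64(0.373), np.float64(0.24), np.float64(0.072))]
```

View pics/s4.png

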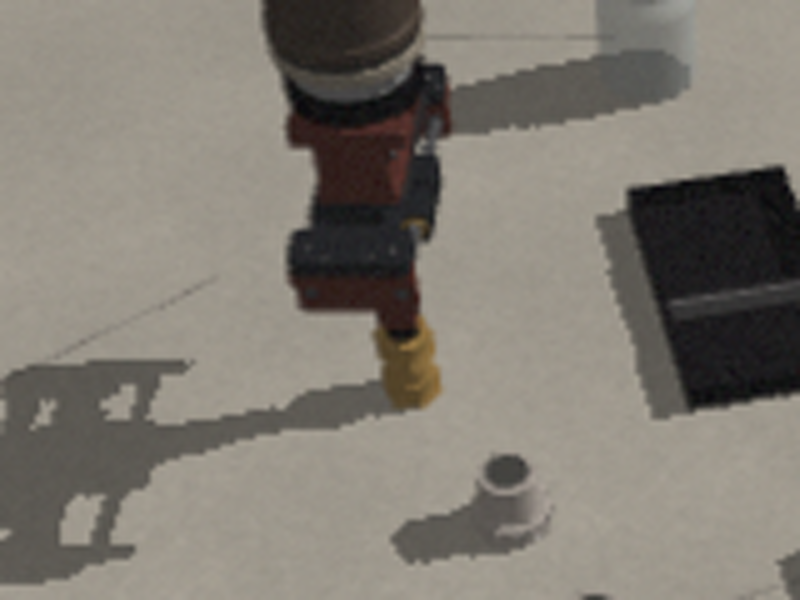

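The fingers closed above the coupling: range data puts the tip at about 0.06 while the reported TCP z is 0.022, so the real tip is roughly 40 mm shorter than stated. I'll open, descend in stages and check.

Request:
apply_moves(
  rows=[
    [[0, 0, 0], [0, 0, 0], 70],
    [[0, 0, 0], [0, 0, 0], 70],
    [[0, 0, 0], [0, 0, 0], 70],
    [[0, 0, 0], [0, 0, 0], 70],
    [[0, 0, 0], [0, 0, 0], 70],
    [[0, 0, 0], [0, 0, 0], 70],
    [[0, 0, 0], [0, 0, 0], 70],
    [[0, 0, 0], [7, 0, 0], 70],
    [[0, 0, 0], [7, 0, 0], 70],
    [[0, 0, 0], [7, 0, 0], 70],
    [[0, 0, 0], [7, 0, 0], 70],
    [[0, 0, 0], [0, 0, 0], 70],
  ],
)

```text
time: 5.5
ee_pos: [0.3793, 0.2391, -0.0075]
tcp_rot: [0.104, 0.7, -0.105, 0.699]
wrist_force: [-0.4, 0.4, 0.8]
gripper_width: 0.799
```

```bash
python3 wl.py w5;python3 - <<'E'
from h import *
f=dict(np.load("pics/w5.npz"));w=cloud(f)
for c in (270,275,280,365,370,375): print(c,[tuple(float(k) for k in w[v,c].round(3)) for v in range(226,250,3)])
E
```

```text
t 5.55 pos [ 0.3796  0.2392 -0.0071] jaw yaw 72.9 down [-0.001 -0.001 -1.   ] w 0.797 F [-0.5  0.6 -0.3] j [-0.79  0.4   0.14  2.19 -0.1   0.55  0.71]
shift mm [  -6.4 -340.1 -292.6]
turn vec rad [-0.2979 -0.001   0.0012] shift after turn [  -7.1 -239.2 -379.6]
cam [0.31  0.261 0.193] fwd [ 0.253 -0.079 -0.964] f 325.8
270 [(0.367, 0.209, 0.001), (0.369, 0.208, -0.001), (0.37, 0.208, 0.001), (0.373, 0.207, -0.0), (0.374, 0.206, -0.0), (0.376, 0.206, -0.0), (0.378, 0.205, -0.001), (0.38, 0.204, -0.0)]
275 [(0.368, 0.212, 0.0), (0.37, 0.211, -0.001), (0.371, 0.211, -0.0), (0.373, 0.21, -0.0), (0.376, 0.209, -0.001), (0.377, 0.209, 0.001), (0.379, 0.208, -0.0), (0.381, 0.207, -0.001)]
280 [(0.368, 0.215, 0.001), (0.37, 0.215, 0.0), (0.373, 0.214, -0.0), (0.374, 0.213, -0.0), (0.376, 0.213, 0.0), (0.378, 0.212, 0.0), (0.38, 0.211, 0.0), (0.382, 0.211, 0.001)]
365 [(0.384, 0.266, -0.0), (0.386, 0.266, -0.0), (0.388, 0.265, -0.001), (0.39, 0.265, -0.001), (0.392, 0.264, 0.001), (0.394, 0.264, -0.0), (0.396, 0.263, -0.001), (0.398, 0.262, 0.0)]
370 [(0.385, 0.269, 0.0), (0.387, 0.269, 0.0), (0.388, 0.268, 0.001), (0.391, 0.268, 0.0), (0.393, 0.267, 0.001), (0.395, 0.267, -0.0), (0.397, 0.266, -0.0), (0.399, 0.266, -0.0)]
375 [(0.386, 0.272, 0.0), (0.388, 0.272, -0.0), (0.39, 0.271, 0.0), (0.392, 0.271, 0.0), (0.394, 0.27, -0.001), (0.396, 0.27, -0.0), (0.398, 0.269, 0.0), (0.4, 0.269, -0.0)]
```

View pics/w5.png

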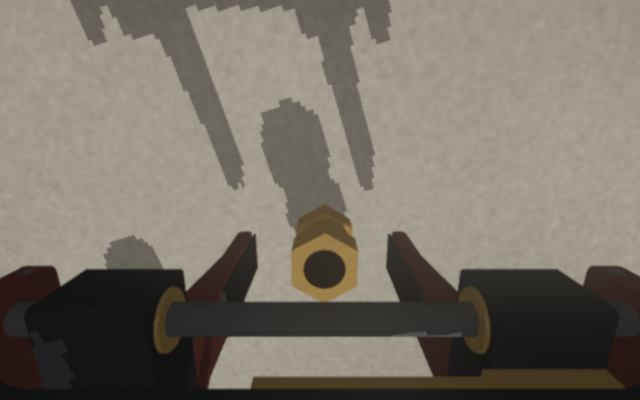

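```bash
python3 - <<'E'
from h import *
f=dict(np.load("pics/w5.npz"));w=cloud(f)
for v in (232,235,238,241,246,252): print(v,[tuple(float(k) for k in w[v,c].round(3)) for c in (240,246,250,254,390,394,398,404)])
cv2.imwrite("pics/w5z.png",cv2.resize(f["frame"][200:320,240:410,::-1],None,fx=4,fy=4))
E
```

```text
232 [(0.356, 0.202, 0.033), (0.357, 0.205, 0.033), (0.357, 0.207, 0.033), (0.368, 0.198, -0.001), (0.393, 0.28, -0.0), (0.379, 0.279, 0.033), (0.38, 0.281, 0.033), (0.381, 0.284, 0.032)]
235 [(0.356, 0.203, 0.037), (0.357, 0.206, 0.038), (0.358, 0.208, 0.037), (0.359, 0.208, 0.033), (0.38, 0.277, 0.032), (0.379, 0.278, 0.037), (0.38, 0.28, 0.037), (0.381, 0.283, 0.036)]
238 [(0.357, 0.203, 0.039), (0.357, 0.207, 0.041), (0.359, 0.207, 0.037), (0.36, 0.208, 0.035), (0.38, 0.276, 0.038), (0.379, 0.277, 0.041), (0.38, 0.279, 0.041), (0.38, 0.282, 0.041)]
241 [(0.357, 0.205, 0.045), (0.357, 0.207, 0.045), (0.359, 0.208, 0.042), (0.362, 0.208, 0.036), (0.381, 0.275, 0.038), (0.38, 0.277, 0.041), (0.379, 0.278, 0.044), (0.38, 0.281, 0.044)]
246 [(0.357, 0.206, 0.051), (0.359, 0.208, 0.048), (0.361, 0.208, 0.044), (0.364, 0.207, 0.037), (0.384, 0.275, 0.038), (0.38, 0.276, 0.047), (0.38, 0.277, 0.048), (0.38, 0.28, 0.051)]
252 [(0.358, 0.207, 0.055), (0.36, 0.209, 0.053), (0.363, 0.208, 0.046), (0.367, 0.207, 0.038), (0.386, 0.274, 0.039), (0.383, 0.275, 0.048), (0.38, 0.276, 0.055), (0.379, 0.278, 0.057)]
```

View pics/w5z.png

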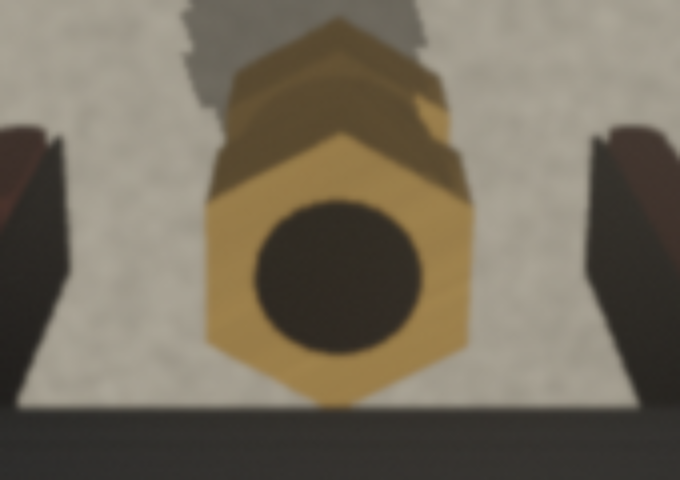

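Range puts the fingertips at z = 0.032 with the reported TCP at −0.007, so the offset is 39 mm. I need another 10 mm down, then close.

Request:
apply_moves(
  rows=[
    [[0, 0, 0], [5, 0, 0], 60],
    [[0, 0, 0], [5, 0, 0], 50],
    [[0, 0, 0], [0, 0, 0], 20],
    [[0, 0, 0], [0, 0, 0], 20],
    [[0, 0, 0], [0, 0, 0], 20],
    [[0, 0, 0], [0, 0, 0], 20],
    [[0, 0, 0], [0, 0, 0], 20],
    [[0, 0, 0], [0, 0, 0], 20],
    [[0, 0, 0], [0, 0, 0], 20],
    [[0, 0, 0], [0, 0, 0], 20],
  ],
)

```text
time: 6.55
ee_pos: [0.3801, 0.2396, -0.0163]
tcp_rot: [0.105, 0.699, -0.105, 0.699]
wrist_force: [-0.1, -0.4, 1.1]
gripper_width: 0.416
```

```bash
python3 wl.py w6
```

```text
t 6.60 pos [ 0.38    0.2397 -0.0163] jaw yaw 72.9 down [ 0.  0. -1.] w 0.415 F [ 0.1 -0.2 -0. ] j [-0.78  0.42  0.14  2.2  -0.11  0.53  0.71]
shift mm [ -16.4 -340.6 -293. ]
turn vec rad [-2.978e-01  1.000e-04 -1.000e-04] shift after turn [ -16.3 -239.7 -380. ]
cam [0.31  0.261 0.184] fwd [ 0.255 -0.078 -0.964] f 325.8
```

View pics/w6.png

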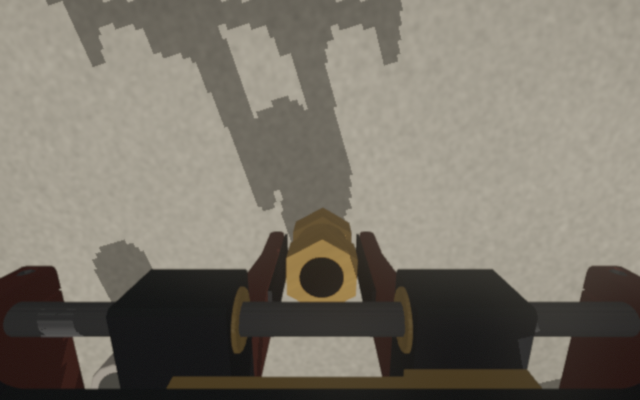

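```bash
python3 - <<'E'
from h import *
f=dict(np.load("pics/w6.npz"));w=cloud(f)
cv2.imwrite("pics/w6z.png",cv2.resize(f["frame"][200:320,240:410,::-1],None,fx=4,fy=4))
E
```

```text
(no output)
```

View pics/w6z.png

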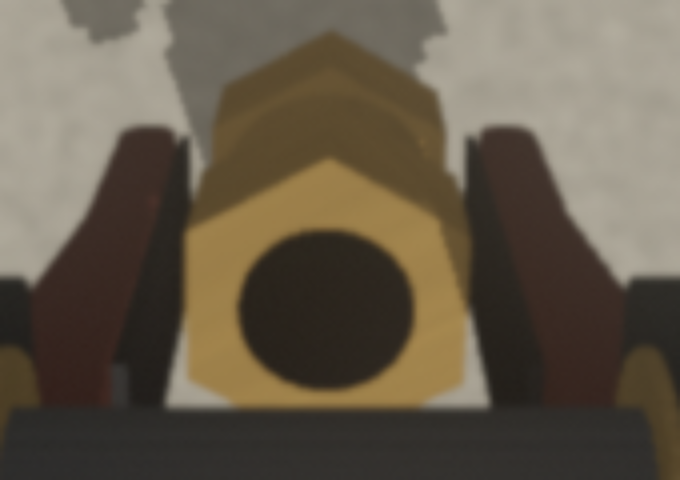

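```bash
python3 - <<'E'
from h import *
for n in ("top","side"):
    f=dict(np.load(f"pics/{n}0.npz"));im=f["frame"];hsv=cv2.cvtColor(im,cv2.COLOR_RGB2HSV)
    for nm,X,th in (("black",(.605,.262,.018),62),):
        c=proj(f,X)[0].astype(int);m=np.zeros((400,640),np.uint8)
        s=np.s_[c[1]-38:c[1]+38,c[0]-40:c[0]+40]; m[s]=(hsv[...,2][s]<th)*255
        k,_=cv2.findContours(m,cv2.RETR_EXTERNAL,cv2.CHAIN_APPROX_NONE);k=max(k,key=cv2.contourArea)
        R=cv2.minAreaRect(k); P=ray(f,cv2.boxPoints(R),.018);print(n,nm,cv2.contourArea(k),R,"ctr",P.mean(0).round(4),P.round(3).tolist())
    # heights band for grey tray & cup rims & black
    w=cloud(f)
    for nm,X,h,rad in (("grey",(.64,-.022),.018,.1),("cup",(.62,-.245),.026,.062),("black",(.605,.262),.018,.13)):
        m=(abs(w[...,2]-h)<.005)&(np.hypot(w[...,0]-X[0],w[...,1]-X[1])<rad)
        q=w[m][:,:2].astype(np.float32);r=cv2.minAreaRect(q*1000);print(n,nm,len(q),r,cv2.minEnclosingCircle(q*1000))
E
```

```text
top black 1301.0 ((253.43606567382812, 178.9061737060547), (52.264217376708984, 28.470603942871094), 2.602562189102173) ctr [0.6035 0.2694 0.018 ] [[0.555, 0.371, 0.018], [0.664, 0.366, 0.018], [0.652, 0.167, 0.018], [0.543, 0.173, 0.018]]
top grey 156 ((647.873046875, -20.938720703125), (126.57242584228516, 128.61634826660156), 89.29657745361328) ((647.6279907226562, -20.79146957397461), 89.20812225341797)
top cup 97 ((616.31591796875, -240.68472290039062), (96.68789672851562, 94.99246215820312), 65.9048843383789) ((624.1676025390625, -240.43067932128906), 56.25081253051758)
top black 232 ((603.7235107421875, 272.7152099609375), (201.6877899169922, 111.19993591308594), 87.00535583496094) ((602.9268798828125, 272.296875), 111.61152648925781)
side black 1441.5 ((317.00811767578125, 146.6513671875), (48.74473571777344, 34.92269515991211), 72.89727020263672) ctr [0.6014 0.2602 0.018 ] [[0.548, 0.364, 0.018], [0.674, 0.385, 0.018], [0.647, 0.152, 0.018], [0.537, 0.139, 0.018]]
side grey 294 ((645.30712890625, -24.016708374023438), (134.2188720703125, 131.39468383789062), 89.03335571289062) ((645.619873046875, -24.764328002929688), 91.1531753540039)
side cup 234 ((614.695556640625, -243.534423828125), (103.16780090332031, 95.6749496459961), 62.94236373901367) ((623.470703125, -244.0928955078125), 58.16756057739258)
side black 273 ((601.1781005859375, 268.1468200683594), (205.5576629638672, 110.99354553222656), 87.0002212524414) ((599.9633178710938, 268.2101135253906), 112.38565826416016)
```

Request:
apply_moves(
  rows=[
    [[0, 0, 0], [-10, 0, 0], 20],
    [[0, 0, 0], [-15, 0, 0], 20],
    [[0, 0, 0], [-25, 0, 0], 20],
    [[0, 0, 0], [-30, 0, 0], 20],
    [[0, 0, 0], [-20, 0, 0], 20],
    [[-0.149, 0, 0], [0, 0, 0], 20],
    [[-0.149, 0, 0], [0, 0, 0], 20],
    [[0, 0, 0], [0, 0, 0], 20],
  ],
)

```text
time: 7.4
ee_pos: [0.38, 0.2395, 0.0844]
tcp_rot: [-0.001, 0.707, 0.001, 0.707]
wrist_force: [-1.4, -0.7, -1.2]
gripper_width: 0.411
```

```bash
python3 wl.py w7
```

```text
t 7.45 pos [0.3799 0.2394 0.0841] jaw yaw 89.8 down [ 0.  0. -1.] w 0.418 F [-0.2 -0.1 -2.1] j [-0.77  0.24  0.12  2.12 -0.04  0.78  0.94]
shift mm [  84.  -240.6 -379.2]
turn vec rad [-0.0032  0.0001 -0.0002] shift after turn [  84.1 -239.4 -379.9]
cam [0.307 0.239 0.284] fwd [ 0.266  0.001 -0.964] f 325.8
```

View pics/w7.png

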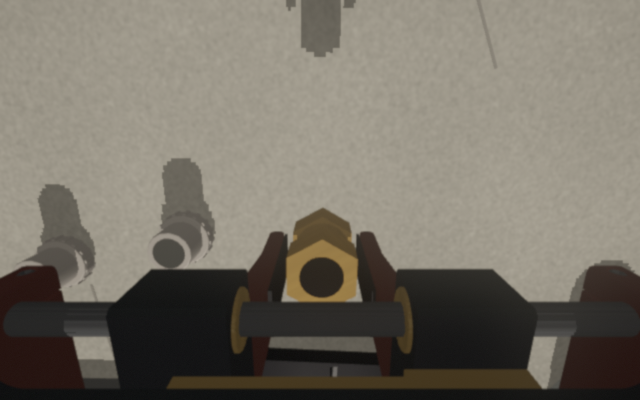

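Request:
apply_moves(
  rows=[
    [[0, 0, 0], [0, 7, 20], 20],
    [[0, 0, 0], [0, 7, 25], 20],
    [[0, 0, 0], [0, 7, 25], 20],
    [[0, 0, 0], [0, 7, 25], 20],
    [[0, 0, 0], [0, 7, 25], 20],
    [[0, 0, 0], [0, 7, 25], 20],
    [[0, 0, 0], [0, 7, 25], 20],
    [[0, 0, 0], [0, 7, 25], 20],
    [[0, 0, 0], [0, 7, 20], 20],
    [[0, 0, 0], [20, 7, 11], 20],
    [[0, 0, 0], [30, 0, 0], 20],
    [[0, 0, 0], [0, 0, 0], 20],
  ],
)

```text
time: 8.65
ee_pos: [0.6029, 0.3081, 0.0291]
tcp_rot: [-0.0, 0.71, -0.003, 0.705]
wrist_force: [-1.4, -0.3, -2.5]
gripper_width: 0.415
```

```bash
python3 wl.py w8; python3 -c "
from h import *
go(.606,.309,-.0115)"
```

```text
t 8.70 pos [0.604  0.3086 0.0314] jaw yaw 89.8 down [-0.005 -0.003 -1.   ] w 0.417 F [-0.7  0.2 -1.6] j [-0.64  0.65  0.14  1.59 -0.11  0.91  1.11]
shift mm [  35.2 -310.1 -602.9]
turn vec rad [-0.0028 -0.0047  0.0031] shift after turn [  31.4 -308.6 -604. ]
cam [0.531 0.309 0.23 ] fwd [ 0.259 -0.005 -0.966] f 325.8
t 8.70 pos [0.604  0.3086 0.0314] jaw yaw 89.8 down [-0.005 -0.003 -1.   ] w 0.417 F [-0.7  0.2 -1.6] j [-0.64  0.65  0.14  1.59 -0.11  0.91  1.11]
shift mm [42.9  0.6  2.2]
```

View pics/w8.png

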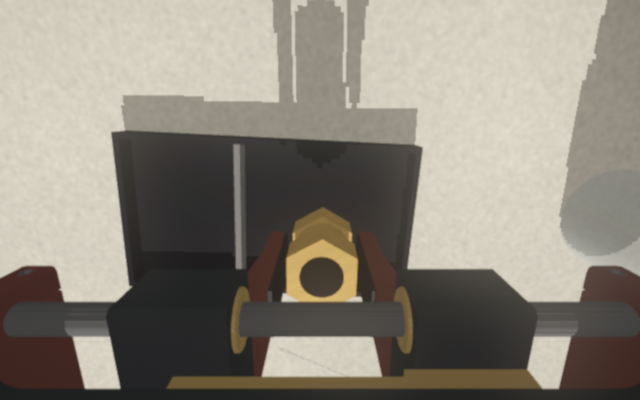

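Request:
apply_moves(
  rows=[
    [[0, 0, 0], [20, 0, 0], 20],
    [[0, 0, 0], [12, 0, 0], 20],
    [[0, 0, 0], [6, 0, 0], 20],
    [[0, 0, 0], [0, 0, 0], 20],
    [[0, 0, 0], [0, 0, 0], 20],
    [[0, 0, 0], [0, 0, 0], 20],
  ],
)

```text
time: 9.3
ee_pos: [0.6065, 0.31, -0.0034]
tcp_rot: [0.0, 0.707, 0.0, 0.707]
wrist_force: [-0.3, 0.1, -1.0]
gripper_width: 0.412
```

Request:
apply_moves(
  rows=[
    [[0, 0, 0], [4, 0, 0], 20],
    [[0, 0, 0], [3, 0, 0], 20],
    [[0, 0, 0], [1, 0, 0], 20],
    [[0, 0, 0], [0, 0, 0], 20],
    [[0, 0, 0], [0, 0, 0], 20],
  ],
)

```text
time: 9.8
ee_pos: [0.606, 0.3097, -0.0122]
tcp_rot: [-0.0, 0.707, 0.0, 0.707]
wrist_force: [-0.7, -0.9, 1.1]
gripper_width: 0.415
```

Request:
apply_moves(
  rows=[
    [[0, 0, 0], [0, 0, 0], 60],
    [[0, 0, 0], [0, 0, 0], 60],
    [[0, 0, 0], [0, 0, 0], 60],
    [[0, 0, 0], [0, 0, 0], 60],
    [[0, 0, 0], [-10, 0, 0], 60],
    [[0, 0, 0], [-20, 0, 0], 60],
    [[0, 0, 0], [-35, 0, 0], 60],
    [[0, 0, 0], [-35, 0, 0], 60],
    [[0, 0, 0], [0, 0, 0], 60],
  ],
)

```text
time: 10.7
ee_pos: [0.6093, 0.3112, 0.0941]
tcp_rot: [0.002, 0.704, 0.002, 0.71]
wrist_force: [1.1, -0.0, -0.1]
gripper_width: 0.684
```

```bash
python3 wl.py w9; python3 - <<'E'
from h import *
f=dict(np.load("pics/top0.npz"));w=cloud(f)
m=(abs(w[...,2]-.04)<.006)
for X in ((.448,-.123),):
    k=m&(np.hypot(w[...,0]-X[0],w[...,1]-X[1])<.04);print(w[k].mean(0))
E
```

```text
t 10.75 pos [0.608  0.3106 0.0914] jaw yaw 90.0 down [ 0.005  0.003 -1.   ] w 0.688 F [-0.2  0.5 -0.3] j [-0.64  0.59  0.15  1.55 -0.1   1.    1.11]
shift mm [  87.3 -310.8 -608.5]
turn vec rad [ 0.0001  0.0052 -0.0031] shift after turn [  91.4 -310.6 -608. ]
cam [0.535 0.31  0.294] fwd [ 0.274  0.005 -0.962] f 325.8
[ 0.44911916 -0.12395568  0.04130101]
```

View pics/w9.png

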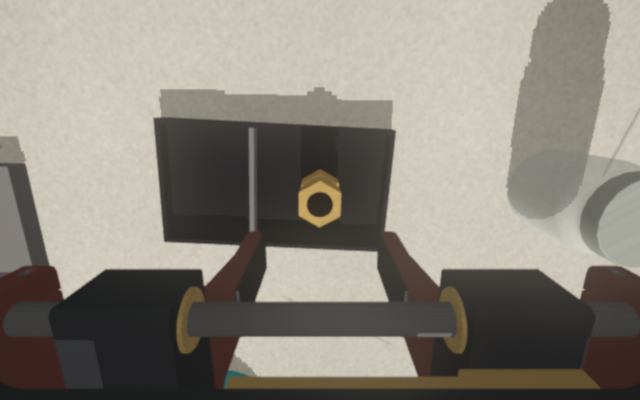

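Request:
apply_moves(
  rows=[
    [[0, 0, 0], [-10, -30, -17], 80],
    [[0, 0, 0], [-10, -40, -17], 80],
    [[0, 0, 0], [-10, -40, -17], 80],
    [[0, 0, 0], [-10, -40, -17], 80],
    [[0, 0, 0], [0, -40, -17], 80],
    [[0, 0, 0], [0, -40, -17], 80],
    [[0, 0, 0], [0, -40, -17], 80],
    [[0, 0, 0], [0, -40, -17], 80],
    [[0, 0, 0], [0, -40, -17], 80],
    [[0, 0, 0], [0, -40, -17], 80],
    [[0, 0, 0], [0, -44, -17], 80],
    [[0, 0, 0], [0, 0, 0], 80],
  ],
)

```text
time: 11.95
ee_pos: [0.416, -0.1295, 0.1274]
tcp_rot: [0.002, 0.708, -0.003, 0.707]
wrist_force: [0.7, 0.3, 0.4]
gripper_width: 0.913
```

Request:
apply_moves(
  rows=[
    [[0, 0, 0], [0, 0, 0], 80],
    [[0, 0, 0], [0, 0, 0], 80],
  ],
)

```text
time: 12.15
ee_pos: [0.4193, -0.1233, 0.1273]
tcp_rot: [-0.0, 0.707, 0.001, 0.707]
wrist_force: [0.6, 0.1, -0.4]
gripper_width: 0.913
```

```bash
python3 wl.py w10; python3 - <<'E'
from h import *
f=dict(np.load("pics/w10.npz"));w=cloud(f)
m=(w[...,2]>.036)&(w[...,2]<.046)&(np.hypot(w[...,0]-.449,w[...,1]+.124)<.03)
v,u=np.nonzero(m);c=[(u.min()+u.max())/2,(v.min()+v.max())/2];print(c,len(u),ray(f,c,.04),w[m].mean(0))
c=np.array(c).astype(int)
cv2.imwrite("pics/w10z.png",cv2.resize(f["frame"][c[1]-30:c[1]+30,c[0]-40:c[0]+40,::-1],None,fx=8,fy=8,interpolation=cv2.INTER_CUBIC))
E
```

```text
t 12.20 pos [ 0.4194 -0.1231  0.1274] jaw yaw 90.1 down [-0.  0. -1.] w 0.914 F [-0.9 -0.4 -0.2] j [-0.12  0.15  0.33  2.11 -0.06  0.88  1.82]
shift mm [ 127.6  124.  -419.1]
turn vec rad [ 0.0022 -0.0005 -0.0003] shift after turn [ 127.4  123.1 -419.4]
cam [ 0.346 -0.123  0.328] fwd [ 0.266  0.001 -0.964] f 325.8
[np.float64(318.5), np.float64(223.0)] 479 [[ 0.44732242 -0.12586625  0.04      ]] [ 0.44745935 -0.12595675  0.04014942]
```

View pics/w10.png

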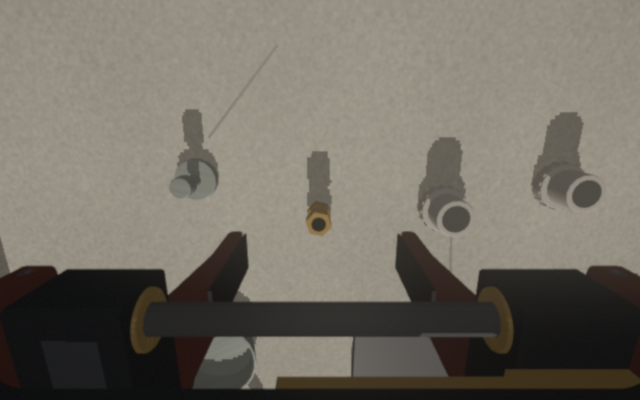

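View pics/w10z.png

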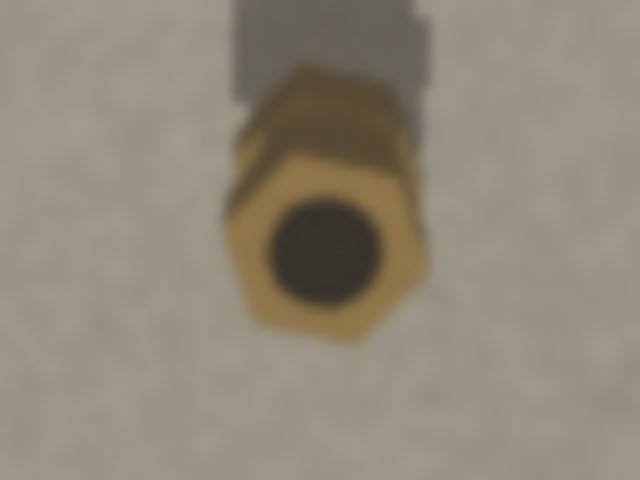

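```bash
python3 -c "
from h import *
go(.4473,-.1259,-.024,106)"
```

```text
t 12.20 pos [ 0.4194 -0.1231  0.1274] jaw yaw 90.1 down [-0.  0. -1.] w 0.914 F [-0.9 -0.4 -0.2] j [-0.12  0.15  0.33  2.11 -0.06  0.88  1.82]
shift mm [151.4  -2.9  27.9]
turn vec rad [-0.277  -0.0004 -0.0004] shift after turn [151.4 -10.4  26. ]
```

Request:
apply_moves(
  rows=[
    [[-0.14, 0, 0], [0, 0, 0], 60],
    [[-0.137, 0, 0], [0, 0, 0], 60],
    [[0, 0, 0], [25, -10, 26], 60],
    [[0, 0, 0], [40, 0, 0], 60],
    [[0, 0, 0], [30, 0, 0], 60],
    [[0, 0, 0], [10, 0, 0], 60],
    [[0, 0, 0], [0, 0, 0], 60],
    [[0, 0, 0], [0, 0, 0], 60],
    [[0, 0, 0], [0, 0, 0], 60],
  ],
)

```text
time: 13.1
ee_pos: [0.448, -0.1269, 0.024]
tcp_rot: [-0.098, 0.699, 0.098, 0.701]
wrist_force: [0.5, 0.1, 1.3]
gripper_width: 0.681
```

```bash
python3 wl.py w11; python3 -c "
from h import *
go(.4473,-.1259,-.024,106)"
```

```text
t 13.15 pos [ 0.448  -0.1269  0.024 ] jaw yaw 105.9 down [ 0.003 -0.    -1.   ] w 0.684 F [-0.  -0.4  0.2] j [-0.04  0.37  0.26  2.15 -0.16  0.64  2.18]
shift mm [  22.8  244.8 -396.2]
turn vec rad [0.2774 0.0026 0.0005] shift after turn [  24.   126.9 -448. ]
cam [ 0.377 -0.147  0.224] fwd [ 0.258  0.073 -0.963] f 325.8
t 13.15 pos [ 0.448  -0.1269  0.024 ] jaw yaw 105.9 down [ 0.003 -0.    -1.   ] w 0.684 F [-0.  -0.4  0.2] j [-0.04  0.37  0.26  2.15 -0.16  0.64  2.18]
shift mm [48.   1.2 -0.5]
turn vec rad [-0.0019  0.0025  0.0008] shift after turn [48.   1.2 -0.4]
```

View pics/w11.png

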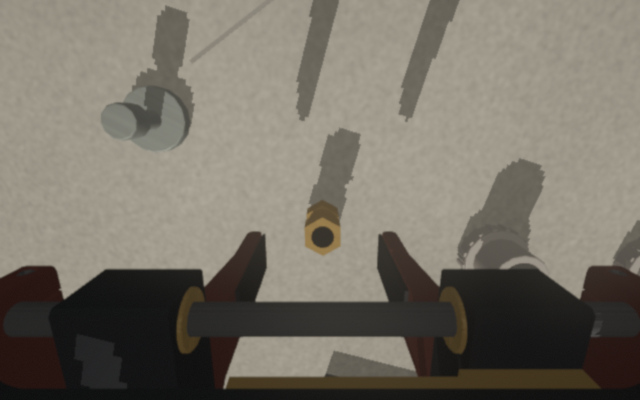

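Request:
apply_moves(
  rows=[
    [[0, 0, 0], [25, 1, 0], 60],
    [[0, 0, 0], [15, 0, 0], 60],
    [[0, 0, 0], [8, 0, 0], 60],
    [[0, 0, 0], [0, 0, 0], 60],
    [[0, 0, 0], [0, 0, 0], 10],
    [[0, 0, 0], [0, 0, 0], 10],
    [[0, 0, 0], [0, 0, 0], 10],
    [[0, 0, 0], [0, 0, 0], 10],
    [[0, 0, 0], [0, 0, 0], 10],
    [[0, 0, 0], [0, 0, 0], 10],
    [[0, 0, 0], [0, 0, 0], 10],
    [[0, 0, 0], [0, 0, 0], 10],
  ],
)

```text
time: 14.35
ee_pos: [0.4468, -0.1259, -0.0251]
tcp_rot: [-0.098, 0.7, 0.098, 0.7]
wrist_force: [-0.5, -0.4, 6.0]
gripper_width: 0.276
```

Request:
apply_moves(
  rows=[
    [[0, 0, 0], [0, 0, 0], 10],
    [[0, 0, 0], [0, 0, 0], 10],
  ],
)

```text
time: 14.55
ee_pos: [0.4468, -0.1259, -0.0251]
tcp_rot: [-0.098, 0.7, 0.098, 0.7]
wrist_force: [-0.3, -0.3, 5.4]
gripper_width: 0.279
```

```bash
python3 wl.py w12
```

```text
t 14.60 pos [ 0.4468 -0.1259 -0.0251] jaw yaw 105.9 down [ 0.001  0.    -1.   ] w 0.279 F [-0.5  0.7  5. ] j [-0.01  0.46  0.23  2.17 -0.2   0.52  2.21]
shift mm [ -25.3  243.4 -395.3]
turn vec rad [2.772e-01 5.000e-04 1.000e-04] shift after turn [ -25.1  125.9 -446.8]
cam [ 0.377 -0.146  0.175] fwd [ 0.256  0.073 -0.964] f 325.8
```

View pics/w12.png

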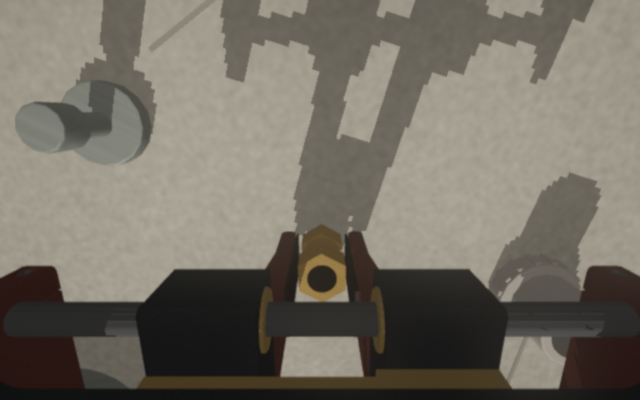

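Request:
apply_moves(
  rows=[
    [[0, 0, 0], [-10, 0, 0], 10],
    [[0, 0, 0], [-20, 0, 0], 10],
    [[0, 0, 0], [-30, 0, 0], 10],
    [[0, 0, 0], [-30, 0, 0], 10],
    [[0, 0, 0], [-20, 0, 0], 10],
    [[0.14, 0, 0], [0, 0, 0], 10],
    [[0.137, 0, 0], [0, 0, 0], 10],
    [[0, 0, 0], [0, 30, 14], 10],
    [[0, 0, 0], [0, 34, 15], 10],
    [[0, 0, 0], [0, 34, 15], 10],
    [[0, 0, 0], [0, 34, 15], 10],
    [[0, 0, 0], [0, 34, 15], 10],
  ],
)

```text
time: 15.8
ee_pos: [0.5206, 0.0414, 0.085]
tcp_rot: [-0.0, 0.707, -0.0, 0.707]
wrist_force: [0.9, 0.0, -0.9]
gripper_width: 0.275
```

Request:
apply_moves(
  rows=[
    [[0, 0, 0], [0, 34, 15], 10],
    [[0, 0, 0], [0, 34, 15], 10],
    [[0, 0, 0], [0, 34, 15], 10],
    [[0, 0, 0], [0, 34, 15], 10],
    [[0, 0, 0], [0, 32, 15], 10],
    [[0, 0, 0], [20, 0, 4], 10],
    [[0, 0, 0], [20, 0, 0], 10],
    [[0, 0, 0], [0, 0, 0], 10],
    [[0, 0, 0], [0, 0, 0], 10],
    [[0, 0, 0], [0, 0, 0], 10],
  ],
)

```text
time: 16.8
ee_pos: [0.6001, 0.208, 0.046]
tcp_rot: [0.0, 0.707, 0.0, 0.708]
wrist_force: [0.0, -0.4, 0.6]
gripper_width: 0.277
```

```bash
python3 wl.py w13;  python3 -c "
from h import *
go(.600,.211,-.021,90)"
```

```text
t 16.85 pos [0.6002 0.2081 0.0461] jaw yaw 90.0 down [ 0.002  0.001 -1.   ] w 0.277 F [-1.1  0.9 -0.9] j [-0.57  0.57  0.23  1.72 -0.16  0.87  1.3 ]
shift mm [  44.9 -208.3 -600.2]
turn vec rad [-0.0002  0.0017 -0.0007] shift after turn [  46.1 -208.1 -600.2]
cam [0.527 0.208 0.246] fwd [ 0.267  0.    -0.964] f 325.8
t 16.85 pos [0.6002 0.2081 0.0461] jaw yaw 90.0 down [ 0.002  0.001 -1.   ] w 0.277 F [-1.1  0.9 -0.9] j [-0.57  0.57  0.23  1.72 -0.16  0.87  1.3 ]
shift mm [67.1  2.8 -0.3]
turn vec rad [-0.0002  0.0017 -0.0007] shift after turn [67.1  2.9 -0.2]
```

View pics/w13.png

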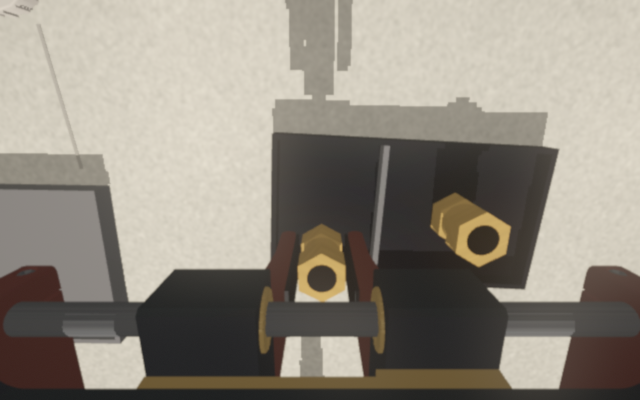

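```bash
 python3 -c "
from h import *
f=dict(np.load('pics/w13.npz'))
print(ray(f,[[274,134],[276,240],[556,150],[525,287],[385,147],[376,262]],.018).round(4))"
```

```text
[[0.5426 0.1755 0.018 ]
 [0.6209 0.174  0.018 ]
 [0.5536 0.3715 0.018 ]
 [0.6605 0.3678 0.018 ]
 [0.5515 0.2523 0.018 ]
 [0.639  0.2499 0.018 ]]
```

Request:
apply_moves(
  rows=[
    [[0, 0, 0], [20, 5, 0], 10],
    [[0, 0, 0], [25, 0, 0], 10],
    [[0, 0, 0], [12, 0, 0], 10],
    [[0, 0, 0], [4, 0, 0], 10],
    [[0, 0, 0], [0, 0, 0], 10],
    [[0, 0, 0], [0, 0, 0], 10],
    [[0, 0, 0], [0, 0, 0], 10],
  ],
)

```text
time: 17.55
ee_pos: [0.6003, 0.2133, -0.0152]
tcp_rot: [0.0, 0.707, 0.0, 0.708]
wrist_force: [0.1, 0.4, -1.1]
gripper_width: 0.278
```

```bash
 python3 -c "
from h import *
go(.600,.2135,-.0206,90)"
```

```text
t 17.55 pos [ 0.6003  0.2133 -0.0152] jaw yaw 90.0 down [ 0.002  0.001 -1.   ] w 0.278 F [ 0.1  0.4 -1.1] j [-0.57  0.66  0.21  1.74 -0.19  0.76  1.31]
shift mm [ 5.4  0.2 -0.3]
turn vec rad [ 0.      0.0016 -0.0007] shift after turn [ 5.4  0.2 -0.3]
```

Request:
apply_moves(
  rows=[
    [[0, 0, 0], [3, 0, 0], 10],
    [[0, 0, 0], [2, 0, 0], 10],
    [[0, 0, 0], [0, 0, 0], 10],
    [[0, 0, 0], [0, 0, 0], 10],
    [[0, 0, 0], [0, 0, 0], 10],
  ],
)

```text
time: 18.05
ee_pos: [0.5997, 0.2133, -0.021]
tcp_rot: [0.0, 0.707, 0.0, 0.707]
wrist_force: [-1.3, 0.1, 3.6]
gripper_width: 0.277
```

Contact (+3.6 N). Releasing with a small opening.

Request:
apply_moves(
  rows=[
    [[0, 0, 0], [0, 0, 0], 36],
    [[0, 0, 0], [0, 0, 0], 36],
    [[0, 0, 0], [0, 0, 0], 36],
    [[0, 0, 0], [0, 0, 0], 36],
    [[0, 0, 0], [-10, 0, 0], 36],
    [[0, 0, 0], [-20, 0, 0], 36],
    [[0, 0, 0], [-35, 0, 0], 50],
    [[0, 0, 0], [-35, 0, 0], 60],
    [[0, 0, 0], [0, 0, 0], 60],
    [[0, 0, 0], [0, 0, 0], 60],
  ],
)

```text
time: 19.05
ee_pos: [0.6001, 0.2134, 0.0801]
tcp_rot: [0.0, 0.706, 0.0, 0.708]
wrist_force: [-0.4, 0.4, -0.7]
gripper_width: 0.682
```

```bash
python3 wl.py w14; python3 - <<'E'
from h import *
f=dict(np.load("pics/top0.npz"));w=cloud(f)
m=(abs(w[...,2]-.042)<.006)
for X in ((.42,.117),(.442,.002)):
    k=m&(np.hypot(w[...,0]-X[0],w[...,1]-X[1])<.04);print(w[k].mean(0))
f=dict(np.load("pics/w10.npz"));w=cloud(f)
m=(abs(w[...,2]-.042)<.005)
for X in ((.42,.117),(.442,.002)):
    k=m&(np.hypot(w[...,0]-X[0],w[...,1]-X[1])<.04);print(w[k].mean(0),k.sum())
go(0.42,.117,.13)
E
```

```text
t 19.10 pos [0.5992 0.2131 0.0788] jaw yaw 90.0 down [ 0.  0. -1.] w 0.683 F [-0.7 -0.2 -0.7] j [-0.59  0.54  0.24  1.69 -0.15  0.93  1.28]
shift mm [  78.7 -213.  -599.3]
turn vec rad [ 0.0003  0.     -0.0002] shift after turn [  78.8 -213.1 -599.2]
cam [0.527 0.213 0.28 ] fwd [ 0.268  0.001 -0.963] f 325.8
[0.41947842 0.11747085 0.04337712]
[0.44322073 0.00321872 0.04324526]
[0.41718232 0.11385433 0.0419428 ] 1297
[ 0.44111632 -0.00044575  0.04209143] 1155
t 19.10 pos [0.5992 0.2131 0.0788] jaw yaw 90.0 down [ 0.  0. -1.] w 0.683 F [-0.7 -0.2 -0.7] j [-0.59  0.54  0.24  1.69 -0.15  0.93  1.28]
shift mm [ -51.3  -96.1 -179.3]
```

View pics/w14.png

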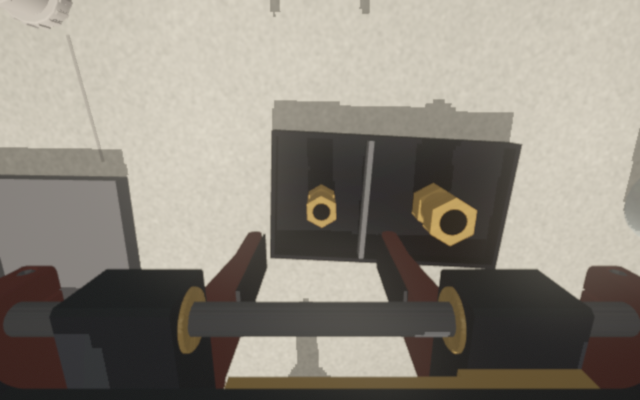

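Both couplings stand upright in their bays. Next is cap 1.

Request:
apply_moves(
  rows=[
    [[0, 0, 0], [-20, -12, -20], 80],
    [[0, 0, 0], [0, -12, -26], 80],
    [[0, 0, 0], [0, -12, -26], 80],
    [[0, 0, 0], [0, -12, -26], 80],
    [[0, 0, 0], [0, -12, -26], 80],
    [[0, 0, 0], [0, -12, -26], 80],
    [[0, 0, 0], [0, -12, -26], 80],
    [[0, 0, 0], [0, -14, -26], 80],
    [[0, 0, 0], [0, 0, 0], 80],
    [[0, 0, 0], [0, 0, 0], 80],
    [[0, 0, 0], [0, 0, 0], 80],
  ],
)

```text
time: 20.2
ee_pos: [0.3981, 0.1155, 0.0984]
tcp_rot: [-0.0, 0.707, 0.0, 0.707]
wrist_force: [0.3, -0.5, 0.7]
gripper_width: 0.909
```

```bash
python3 wl.py w15; python3 - <<'E'
from h import *
f=dict(np.load("pics/w15.npz"));w=cloud(f)
m=(abs(w[...,2]-.042)<.005)
for X in ((.4175,.115),(.442,.001)):
    k=m&(np.hypot(w[...,0]-X[0],w[...,1]-X[1])<.03)
    if k.sum(): q=(w[k][:,:2]*1000).astype(np.float32);print(w[k].mean(0),k.sum(),cv2.minEnclosingCircle(q))
go(0.4175,.115,-.022,90)
E
```

```text
t 20.25 pos [0.3982 0.1155 0.0984] jaw yaw 90.0 down [ 0. -0. -1.] w 0.911 F [0.7 0.  0. ] j [-0.64  0.16  0.26  2.19 -0.06  0.8   1.24]
shift mm [  98.4 -115.3 -398.3]
turn vec rad [0.0004 0.0001 0.0002] shift after turn [  98.4 -115.5 -398.2]
cam [0.325 0.116 0.299] fwd [ 0.266 -0.    -0.964] f 325.8
[0.41688345 0.11611941 0.04218616] 1367 ((417.8132629394531, 116.29937744140625), 17.91294288635254)
[0.4403902  0.00171282 0.04209466] 1279 ((442.2052307128906, 1.4607065916061401), 18.16632080078125)
t 20.25 pos [0.3982 0.1155 0.0984] jaw yaw 90.0 down [ 0. -0. -1.] w 0.911 F [0.7 0.  0. ] j [-0.64  0.16  0.26  2.19 -0.06  0.8   1.24]
shift mm [120.4  -0.4  19.3]
turn vec rad [0.0004 0.0001 0.0002] shift after turn [120.4  -0.5  19.3]
```

View pics/w15.png

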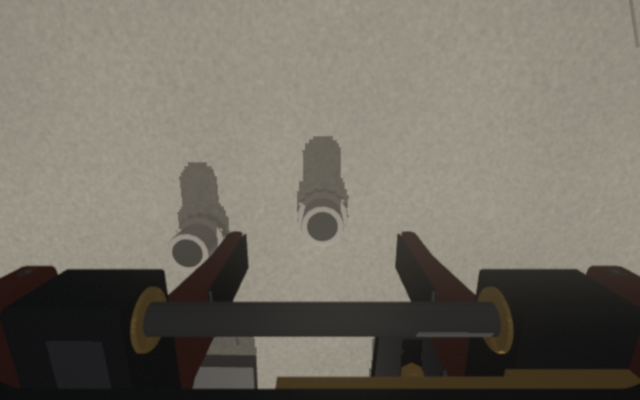

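Request:
apply_moves(
  rows=[
    [[0, 0, 0], [20, 1, 20], 80],
    [[0, 0, 0], [35, 0, 0], 80],
    [[0, 0, 0], [35, 0, 0], 80],
    [[0, 0, 0], [20, 0, 0], 80],
    [[0, 0, 0], [9, 0, 0], 80],
    [[0, 0, 0], [0, 0, 0], 70],
    [[0, 0, 0], [0, 0, 0], 60],
    [[0, 0, 0], [0, 0, 0], 20],
    [[0, 0, 0], [0, 0, 0], 20],
    [[0, 0, 0], [0, 0, 0], 20],
    [[0, 0, 0], [0, 0, 0], 20],
    [[0, 0, 0], [0, 0, 0], 20],
  ],
)

```text
time: 21.45
ee_pos: [0.4178, 0.1163, -0.0199]
tcp_rot: [0.0, 0.707, 0.0, 0.707]
wrist_force: [-1.3, -0.4, 6.0]
gripper_width: 0.403
```

Request:
apply_moves(
  rows=[
    [[0, 0, 0], [0, 0, 0], 20],
    [[0, 0, 0], [0, 0, 0], 20],
    [[0, 0, 0], [0, 0, 0], 20],
    [[0, 0, 0], [0, 0, 0], 20],
  ],
)

```text
time: 21.85
ee_pos: [0.4178, 0.1163, -0.0199]
tcp_rot: [0.0, 0.707, 0.0, 0.707]
wrist_force: [-0.8, -0.6, 6.9]
gripper_width: 0.409
```

```bash
python3 wl.py w16
```

```text
t 21.90 pos [ 0.4178  0.1163 -0.0199] jaw yaw 90.0 down [ 0.001  0.001 -1.   ] w 0.403 F [-0.9 -0.7  7. ] j [-0.56  0.41  0.21  2.24 -0.18  0.5   1.36]
shift mm [ -20.2 -116.2 -417.8]
turn vec rad [ 0.0002  0.0006 -0.0005] shift after turn [ -19.9 -116.3 -417.8]
cam [0.345 0.116 0.18 ] fwd [ 0.267  0.001 -0.964] f 325.8
```

View pics/w16.png

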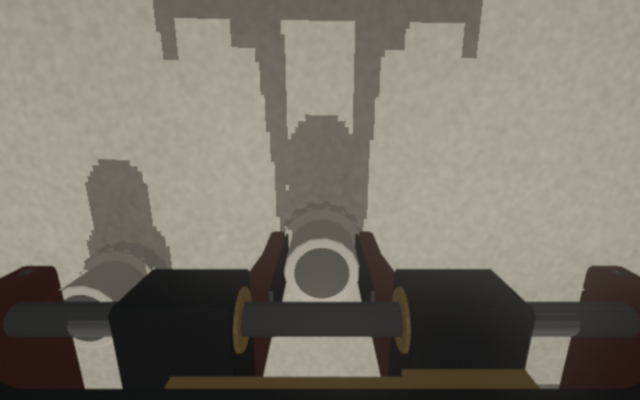

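Request:
apply_moves(
  rows=[
    [[0, 0, 0], [-10, 0, 0], 20],
    [[0, 0, 0], [-20, 0, 0], 20],
    [[0, 0, 0], [-30, 0, 0], 20],
    [[0, 0, 0], [-30, 0, 0], 20],
    [[0, 0, 0], [-10, -10, 18], 20],
    [[0, 0, 0], [0, -18, 34], 20],
    [[0, 0, 0], [0, -18, 34], 20],
    [[0, 0, 0], [0, -18, 34], 20],
    [[0, 0, 0], [0, -18, 34], 20],
    [[0, 0, 0], [0, -18, 34], 20],
    [[0, 0, 0], [0, -18, 34], 20],
    [[0, 0, 0], [0, -18, 30], 20],
  ],
)

```text
time: 23.1
ee_pos: [0.6707, -0.0206, 0.08]
tcp_rot: [-0.0, 0.707, 0.0, 0.707]
wrist_force: [-0.2, 0.0, -0.9]
gripper_width: 0.408
```

Request:
apply_moves(
  rows=[
    [[0, 0, 0], [20, -3, 6], 20],
    [[0, 0, 0], [20, 0, 0], 20],
    [[0, 0, 0], [0, 0, 0], 20],
    [[0, 0, 0], [0, 0, 0], 20],
    [[0, 0, 0], [0, 0, 0], 20],
  ],
)

```text
time: 23.6
ee_pos: [0.6761, -0.0226, 0.0411]
tcp_rot: [-0.0, 0.707, 0.0, 0.708]
wrist_force: [-1.2, -0.2, -0.9]
gripper_width: 0.403
```

```bash
python3 wl.py w17; python3 -c "
from h import *
go(.6765,-.0225,-.015,90)"
```

```text
t 23.65 pos [ 0.6762 -0.0226  0.0412] jaw yaw 90.0 down [ 0.002  0.    -1.   ] w 0.403 F [ 0.1 -0.3 -1.2] j [-0.24  0.65  0.3   1.61 -0.23  0.92  1.72]
shift mm [  39.9   23.  -676.3]
turn vec rad [ 0.0006  0.0019 -0.0001] shift after turn [  41.2   22.6 -676.2]
cam [ 0.603 -0.023  0.241] fwd [ 0.268  0.    -0.964] f 325.8
t 23.65 pos [ 0.6762 -0.0226  0.0412] jaw yaw 90.0 down [ 0.002  0.    -1.   ] w 0.403 F [ 0.1 -0.3 -1.2] j [-0.24  0.65  0.3   1.61 -0.23  0.92  1.72]
shift mm [56.2  0.1  0.2]
turn vec rad [ 0.0006  0.0019 -0.0001] shift after turn [56.2  0.1  0.3]
```

View pics/w17.png

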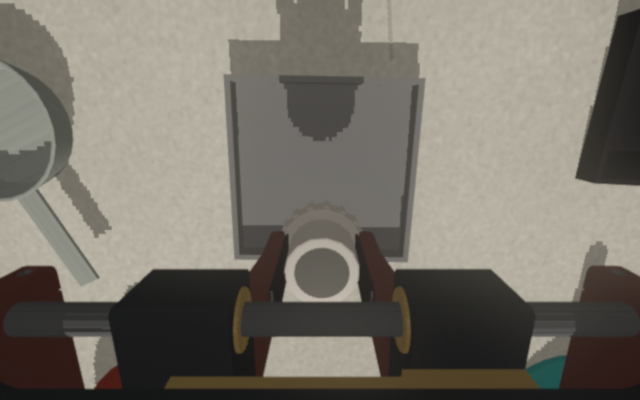

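```bash
python3 -c "
from h import *
f=dict(np.load('pics/w17.npz'))
P=ray(f,[[225,76],[424,80],[408,262],[234,258]],.018).round(4);print(P,P.mean(0))"
```

```text
[[ 0.5817 -0.0846  0.018 ]
 [ 0.5841  0.0435  0.018 ]
 [ 0.7125  0.0424  0.018 ]
 [ 0.7094 -0.0879  0.018 ]] [ 0.646925 -0.02165   0.018   ]
```

Request:
apply_moves(
  rows=[
    [[0, 0, 0], [20, 0, 0], 20],
    [[0, 0, 0], [18, 0, 0], 20],
    [[0, 0, 0], [9, 0, 0], 20],
    [[0, 0, 0], [4, 0, 0], 20],
    [[0, 0, 0], [0, 0, 0], 20],
    [[0, 0, 0], [0, 0, 0], 20],
    [[0, 0, 0], [0, 0, 0], 20],
  ],
)

```text
time: 24.35
ee_pos: [0.6762, -0.0229, -0.0104]
tcp_rot: [-0.0, 0.707, 0.0, 0.708]
wrist_force: [0.1, 0.1, -0.1]
gripper_width: 0.402
```

Request:
apply_moves(
  rows=[
    [[0, 0, 0], [3, 0, 0], 20],
    [[0, 0, 0], [2, 0, 0], 20],
    [[0, 0, 0], [0, 0, 0], 20],
    [[0, 0, 0], [0, 0, 0], 20],
    [[0, 0, 0], [0, 0, 0], 20],
  ],
)

```text
time: 24.85
ee_pos: [0.6758, -0.0229, -0.0158]
tcp_rot: [0.0, 0.707, 0.0, 0.707]
wrist_force: [-1.4, 0.5, 6.0]
gripper_width: 0.404
```

Request:
apply_moves(
  rows=[
    [[0, 0, 0], [0, 0, 0], 60],
    [[0, 0, 0], [0, 0, 0], 60],
    [[0, 0, 0], [0, 0, 0], 60],
    [[0, 0, 0], [0, 0, 0], 60],
    [[0, 0, 0], [-10, 0, 0], 60],
    [[0, 0, 0], [-20, 0, 0], 60],
    [[0, 0, 0], [-35, 0, 0], 60],
    [[0, 0, 0], [-35, 0, -20], 70],
    [[0, 0, 0], [0, 4, -40], 80],
    [[0, 0, 0], [0, 4, -40], 80],
    [[0, 0, 0], [0, 4, -40], 80],
    [[0, 0, 0], [0, 4, -40], 80],
  ],
)

```text
time: 26.05
ee_pos: [0.4942, -0.0068, 0.0844]
tcp_rot: [0.0, 0.707, 0.0, 0.708]
wrist_force: [-0.8, 0.3, -0.0]
gripper_width: 0.915
```

Request:
apply_moves(
  rows=[
    [[0, 0, 0], [0, 4, -40], 80],
    [[0, 0, 0], [0, 4, -30], 80],
    [[0, 0, 0], [0, 0, -5], 80],
    [[0, 0, 0], [0, 0, 0], 80],
    [[0, 0, 0], [0, 0, 0], 80],
    [[0, 0, 0], [0, 0, 0], 80],
  ],
)

```text
time: 26.65
ee_pos: [0.422, 0.001, 0.0839]
tcp_rot: [-0.0, 0.707, -0.0, 0.708]
wrist_force: [0.1, 0.3, 0.2]
gripper_width: 0.907
```

```bash
python3 wl.py w18; python3 - <<'E'
from h import *
f=dict(np.load("pics/w18.npz"));w=cloud(f)
m=(abs(w[...,2]-.042)<.005)
for X in ((.442,.001),):
    k=m&(np.hypot(w[...,0]-X[0],w[...,1]-X[1])<.03)
    if k.sum(): q=(w[k][:,:2]*1000).astype(np.float32);print(w[k].mean(0),k.sum(),cv2.minEnclosingCircle(q))
go(0.442,.0015,-.020,90)
E
```

```text
t 26.70 pos [0.4217 0.0009 0.0837] jaw yaw 90.0 down [ 0.001 -0.    -1.   ] w 0.912 F [-0.6 -0.1 -0.1] j [-0.41  0.2   0.33  2.2  -0.09  0.76  1.55]
shift mm [  83.5   -1.  -421.7]
turn vec rad [-0.0002  0.0006  0.0003] shift after turn [  83.7   -0.9 -421.7]
cam [0.349 0.001 0.284] fwd [ 0.267 -0.    -0.964] f 325.8
[0.44089712 0.00083048 0.04215925] 1519 ((442.1365051269531, 0.9115623831748962), 17.959348678588867)
t 26.70 pos [0.4217 0.0009 0.0837] jaw yaw 90.0 down [ 0.001 -0.    -1.   ] w 0.912 F [-0.6 -0.1 -0.1] j [-0.41  0.2   0.33  2.2  -0.09  0.76  1.55]
shift mm [103.7   0.6  20.3]
turn vec rad [-0.0002  0.0006  0.0003] shift after turn [103.7   0.6  20.3]
```

View pics/w18.png

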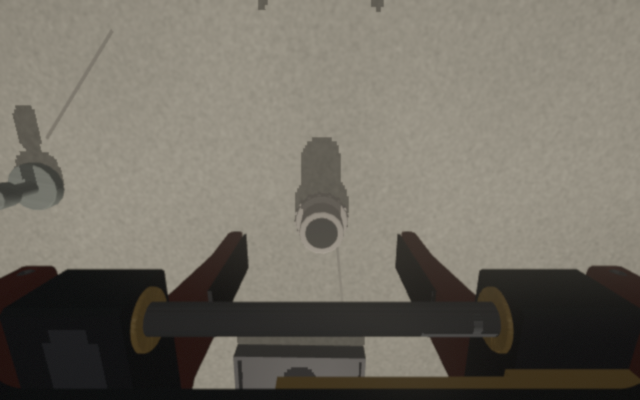

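Cap 1 is in the grey tray (image bottom) and cap 2 is centred at (321,233). Target is (0.4421, 0.001).

Request:
apply_moves(
  rows=[
    [[0, 0, 0], [20, 0, 20], 80],
    [[0, 0, 0], [35, 0, 0], 80],
    [[0, 0, 0], [25, 0, 0], 80],
    [[0, 0, 0], [15, 0, 0], 80],
    [[0, 0, 0], [8, 0, 0], 80],
    [[0, 0, 0], [0, 0, 0], 70],
    [[0, 0, 0], [0, 0, 0], 60],
    [[0, 0, 0], [0, 0, 0], 20],
    [[0, 0, 0], [0, 0, 0], 20],
    [[0, 0, 0], [0, 0, 0], 20],
    [[0, 0, 0], [0, 0, 0], 20],
    [[0, 0, 0], [0, 0, 0], 20],
  ],
)

```text
time: 27.9
ee_pos: [0.4408, 0.0012, -0.019]
tcp_rot: [-0.0, 0.707, 0.0, 0.707]
wrist_force: [-0.9, 0.4, 5.1]
gripper_width: 0.407
```

Request:
apply_moves(
  rows=[
    [[0, 0, 0], [0, 0, 0], 20],
    [[0, 0, 0], [0, 0, 0], 20],
    [[0, 0, 0], [0, 0, 0], 20],
  ],
)

```text
time: 28.2
ee_pos: [0.4408, 0.0012, -0.019]
tcp_rot: [0.0, 0.707, 0.0, 0.707]
wrist_force: [-1.8, -0.4, 6.2]
gripper_width: 0.402
```

Request:
apply_moves(
  rows=[
    [[0, 0, 0], [-10, 0, 0], 20],
    [[0, 0, 0], [-20, 0, 0], 20],
    [[0, 0, 0], [-30, 0, 0], 20],
    [[0, 0, 0], [-30, 0, 0], 20],
    [[0, 0, 0], [-10, -3, 18], 20],
    [[0, 0, 0], [0, -4, 32], 20],
    [[0, 0, 0], [0, -4, 32], 20],
    [[0, 0, 0], [0, -4, 32], 20],
    [[0, 0, 0], [0, -4, 32], 20],
    [[0, 0, 0], [0, -4, 28], 20],
    [[0, 0, 0], [0, 0, 0], 20],
    [[0, 0, 0], [0, 0, 0], 20],
  ],
)

```text
time: 29.4
ee_pos: [0.6139, -0.0222, 0.0804]
tcp_rot: [-0.0, 0.708, -0.0, 0.707]
wrist_force: [0.7, -0.2, -0.8]
gripper_width: 0.405
```

```bash
python3 wl.py w19; python3 -c "
from h import *
go(.6165,-.022,-.0155,90)"
```

```text
t 29.45 pos [ 0.6134 -0.022   0.0805] jaw yaw 90.0 down [-0.001 -0.    -1.   ] w 0.404 F [-0.2  0.5  0. ] j [-0.29  0.51  0.34  1.75 -0.21  0.92  1.71]
shift mm [  81.4   21.9 -613.2]
turn vec rad [-0.0001 -0.0015  0.0001] shift after turn [  80.5   22.  -613.4]
cam [ 0.541 -0.022  0.281] fwd [ 0.265 -0.001 -0.964] f 325.8
t 29.45 pos [ 0.6134 -0.022   0.0805] jaw yaw 90.0 down [-0.001 -0.    -1.   ] w 0.404 F [-0.2  0.5  0. ] j [-0.29  0.51  0.34  1.75 -0.21  0.92  1.71]
shift mm [96.  -0.   3.3]
turn vec rad [-0.0001 -0.0015  0.0001] shift after turn [96.  -0.   3.1]
```

View pics/w19.png

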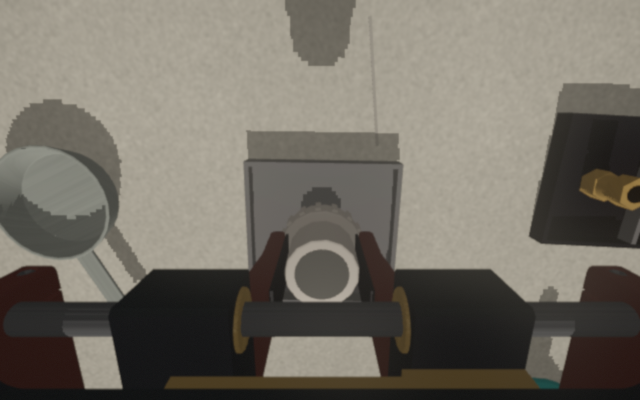

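Request:
apply_moves(
  rows=[
    [[0, 0, 0], [30, 0, 2], 20],
    [[0, 0, 0], [30, 0, 0], 20],
    [[0, 0, 0], [20, 0, 0], 20],
    [[0, 0, 0], [9, 0, 0], 20],
    [[0, 0, 0], [0, 0, 0], 20],
    [[0, 0, 0], [0, 0, 0], 20],
    [[0, 0, 0], [0, 0, 0], 20],
  ],
)

```text
time: 30.15
ee_pos: [0.6173, -0.0219, -0.0069]
tcp_rot: [-0.0, 0.706, 0.0, 0.708]
wrist_force: [0.9, -0.2, -0.8]
gripper_width: 0.404
```

Request:
apply_moves(
  rows=[
    [[0, 0, 0], [4, 0, 0], 20],
    [[0, 0, 0], [3, 0, 0], 20],
    [[0, 0, 0], [0, 0, 0], 20],
    [[0, 0, 0], [0, 0, 0], 20],
    [[0, 0, 0], [0, 0, 0], 20],
  ],
)

```text
time: 30.65
ee_pos: [0.6169, -0.0218, -0.0152]
tcp_rot: [-0.0, 0.707, 0.0, 0.707]
wrist_force: [1.0, -0.1, 2.1]
gripper_width: 0.399
```

Request:
apply_moves(
  rows=[
    [[0, 0, 0], [0, 0, 0], 60],
    [[0, 0, 0], [0, 0, 0], 60],
    [[0, 0, 0], [0, 0, 0], 60],
    [[0, 0, 0], [0, 0, 0], 60],
    [[0, 0, 0], [-10, 0, 0], 60],
    [[0, 0, 0], [-20, 0, 0], 60],
    [[0, 0, 0], [-35, 0, 0], 60],
    [[0, 0, 0], [-35, 0, 0], 60],
    [[0, 0, 0], [0, 0, 0], 60],
    [[0, 0, 0], [0, 0, 0], 60],
  ],
)

```text
time: 31.65
ee_pos: [0.6172, -0.0218, 0.086]
tcp_rot: [0.0, 0.706, 0.0, 0.708]
wrist_force: [0.9, 0.6, -1.2]
gripper_width: 0.683
```

```bash
python3 wl.py w20; python3 -c "
from h import *
go(.39,-.246,.085,90)"
```

```text
t 31.70 pos [ 0.6163 -0.0217  0.0848] jaw yaw 90.0 down [ 0.  0. -1.] w 0.684 F [-0.   0.8  0. ] j [-0.29  0.51  0.34  1.74 -0.21  0.93  1.71]
shift mm [  84.7   21.8 -616.3]
turn vec rad [ 0.0004  0.0001 -0.0003] shift after turn [  84.8   21.7 -616.3]
cam [ 0.544 -0.022  0.286] fwd [ 0.268  0.    -0.963] f 325.8
t 31.70 pos [ 0.6163 -0.0217  0.0848] jaw yaw 90.0 down [ 0.  0. -1.] w 0.684 F [-0.   0.8  0. ] j [-0.29  0.51  0.34  1.74 -0.21  0.93  1.71]
shift mm [  -0.3 -224.3 -226.3]
turn vec rad [ 0.0004  0.0001 -0.0003] shift after turn [-2.000e-01 -2.243e+02 -2.263e+02]
```

View pics/w20.png

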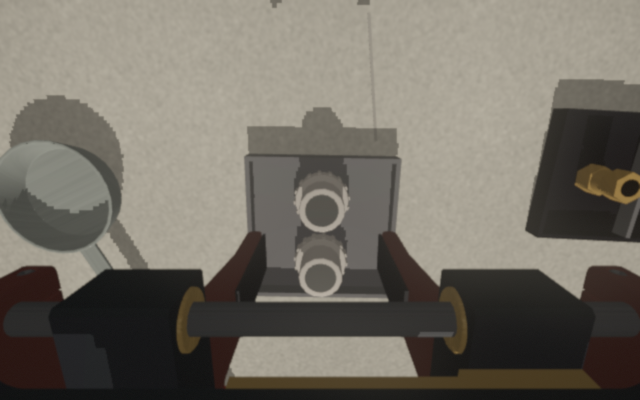

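Both caps are upright in the grey tray. On to the plug.

Request:
apply_moves(
  rows=[
    [[0, 0, 0], [0, -20, -20], 60],
    [[0, 0, 0], [0, -26, -26], 60],
    [[0, 0, 0], [0, -26, -26], 60],
    [[0, 0, 0], [0, -26, -26], 60],
    [[0, 0, 0], [0, -26, -26], 60],
    [[0, 0, 0], [0, -26, -26], 60],
    [[0, 0, 0], [0, -26, -26], 60],
    [[0, 0, 0], [0, -26, -26], 60],
    [[0, 0, 0], [0, -22, -24], 60],
    [[0, 0, 0], [0, 0, 0], 60],
    [[0, 0, 0], [0, 0, 0], 60],
    [[0, 0, 0], [0, 0, 0], 60],
  ],
)

```text
time: 32.9
ee_pos: [0.3911, -0.245, 0.0841]
tcp_rot: [-0.0, 0.707, 0.001, 0.707]
wrist_force: [0.7, 0.7, -0.0]
gripper_width: 0.684
```

```bash
python3 wl.py w21; python3 - <<'E'
from h import *
f=dict(np.load("pics/w21.npz"));w=cloud(f)
for lo,hi,n in((.034,.052,"knob"),(.006,.014,"disc")):
    k=(w[...,2]>lo)&(w[...,2]<hi)&(np.hypot(w[...,0]-.413,w[...,1]+.246)<.035)
    q=(w[k][:,:2]*1000).astype(np.float32);print(n,w[k].mean(0),k.sum(),cv2.minEnclosingCircle(q),w[k][:,2].max())
go(0.413,-.246,-.020,90)
E
```

```text
t 32.95 pos [ 0.3912 -0.2449  0.0842] jaw yaw 90.1 down [-0.001  0.    -1.   ] w 0.682 F [ 0.7 -0.4 -0.4] j [ 0.09  0.27  0.43  2.11 -0.16  0.79  2.19]
shift mm [  84.6  245.6 -390.7]
turn vec rad [ 0.002  -0.0006 -0.0005] shift after turn [  84.2  244.9 -391.2]
cam [ 0.318 -0.245  0.284] fwd [ 0.265  0.001 -0.964] f 325.8
knob [ 0.41075322 -0.24918935  0.04475226] 557 ((412.28802490234375, -249.0658721923828), 10.031811714172363) 0.04782839561523146
disc [ 0.40715997 -0.24890232  0.00995625] 1109 ((412.2666931152344, -249.28367614746094), 20.7857723236084) 0.013988327009057281
t 32.95 pos [ 0.3912 -0.2449  0.0842] jaw yaw 90.1 down [-0.001  0.    -1.   ] w 0.682 F [ 0.7 -0.4 -0.4] j [ 0.09  0.27  0.43  2.11 -0.16  0.79  2.19]
shift mm [104.2  -1.2  21.8]
turn vec rad [ 0.002  -0.0006 -0.0005] shift after turn [104.2  -1.1  21.8]
```

View pics/w21.png

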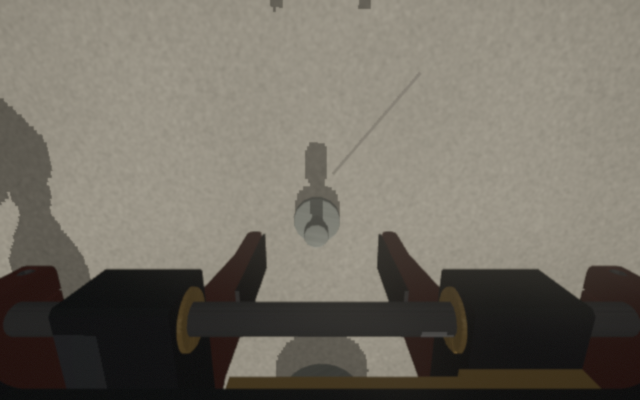

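Request:
apply_moves(
  rows=[
    [[0, 0, 0], [20, -4, 21], 60],
    [[0, 0, 0], [35, 0, 0], 60],
    [[0, 0, 0], [25, 0, 0], 60],
    [[0, 0, 0], [15, 0, 0], 60],
    [[0, 0, 0], [8, 0, 0], 60],
    [[0, 0, 0], [0, 0, 0], 50],
    [[0, 0, 0], [0, 0, 0], 40],
    [[0, 0, 0], [0, 0, 0], 8],
    [[0, 0, 0], [0, 0, 0], 8],
    [[0, 0, 0], [0, 0, 0], 8],
    [[0, 0, 0], [0, 0, 0], 8],
    [[0, 0, 0], [0, 0, 0], 8],
  ],
)

```text
time: 34.15
ee_pos: [0.4119, -0.2499, -0.018]
tcp_rot: [-0.0, 0.707, 0.0, 0.707]
wrist_force: [-0.5, 1.1, 4.4]
gripper_width: 0.22
```

Request:
apply_moves(
  rows=[
    [[0, 0, 0], [0, 0, 0], 8],
    [[0, 0, 0], [0, 0, 0], 8],
    [[0, 0, 0], [0, 0, 0], 8],
  ],
)

```text
time: 34.45
ee_pos: [0.4119, -0.2499, -0.018]
tcp_rot: [-0.0, 0.707, 0.0, 0.707]
wrist_force: [-0.9, 0.8, 5.7]
gripper_width: 0.22
```

```bash
python3 wl.py w22; python3 - <<'E'
from h import *
for n in ("top0","side0","w20"):
    f=dict(np.load(f"pics/{n}.npz"));w=cloud(f)
    k=(abs(w[...,2]-.0255)<.004)&(np.hypot(w[...,0]-.615,w[...,1]+.243)<.058)
    q=(w[k][:,:2]*1000);
    if len(q)>5:
        # circle lsq fit
        A=np.c_[q,np.ones(len(q))];s=np.linalg.lstsq(A,(q**2).sum(1),rcond=None)[0];print(n,len(q),s[:2]/2,np.sqrt(s[2]+(s[:2]**2).sum()/4))
E
```

```text
t 34.50 pos [ 0.4119 -0.2499 -0.018 ] jaw yaw 90.0 down [ 0.001  0.    -1.   ] w 0.219 F [-0.3  1.1  5.8] j [ 0.17  0.48  0.35  2.14 -0.3   0.57  2.3 ]
shift mm [ -18.3  250.  -411.9]
turn vec rad [ 0.0002  0.0007 -0.    ] shift after turn [ -18.   249.9 -411.9]
cam [ 0.339 -0.25   0.182] fwd [ 0.267  0.    -0.964] f 325.8
top0 72 [ 615.94927943 -242.1509658 ] 46.93175539002503
side0 208 [ 615.33431099 -246.28778964] 47.52560265225252
w20 2129 [ 615.88732184 -242.63942026] 47.1895099159234
```

View pics/w22.png

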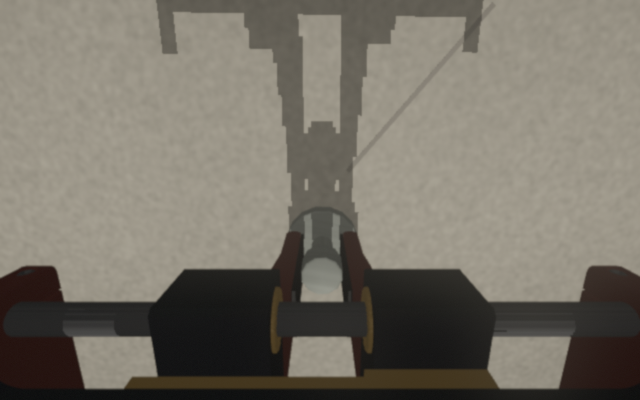

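Request:
apply_moves(
  rows=[
    [[0, 0, 0], [-10, 0, 0], 8],
    [[0, 0, 0], [-20, 0, 0], 8],
    [[0, 0, 0], [-30, 0, 0], 8],
    [[0, 0, 0], [-30, 0, 0], 8],
    [[0, 0, 0], [-10, 0, 15], 8],
    [[0, 0, 0], [0, 1, 30], 8],
    [[0, 0, 0], [0, 1, 32], 8],
    [[0, 0, 0], [0, 1, 32], 8],
    [[0, 0, 0], [0, 1, 32], 8],
    [[0, 0, 0], [0, 1, 30], 8],
    [[0, 0, 0], [0, 1, 25], 8],
    [[0, 0, 0], [0, 1, 8], 8],
  ],
)

```text
time: 35.7
ee_pos: [0.6175, -0.242, 0.0815]
tcp_rot: [-0.001, 0.707, 0.001, 0.707]
wrist_force: [0.3, -0.0, -1.4]
gripper_width: 0.223
```

Request:
apply_moves(
  rows=[
    [[0, 0, 0], [20, 0, 0], 8],
    [[0, 0, 0], [10, 0, 0], 8],
    [[0, 0, 0], [0, 0, 0], 8],
    [[0, 0, 0], [0, 0, 0], 8],
    [[0, 0, 0], [0, 0, 0], 8],
  ],
)

```text
time: 36.2
ee_pos: [0.6157, -0.2433, 0.0526]
tcp_rot: [-0.0, 0.707, -0.0, 0.707]
wrist_force: [0.2, -0.0, -0.3]
gripper_width: 0.218
```

```bash
python3 wl.py w23; python3 -c "
from h import *
go(.6157,-.2427,-.014,90)"
```

```text
t 36.25 pos [ 0.6158 -0.2432  0.0526] jaw yaw 90.0 down [ 0.001 -0.    -1.   ] w 0.218 F [-0.9  0.1 -1.2] j [ 0.04  0.62  0.38  1.65 -0.28  0.93  2.1 ]
shift mm [  51.8  243.1 -615.9]
turn vec rad [-0.0002  0.0012  0.0003] shift after turn [  52.6  243.2 -615.8]
cam [ 0.543 -0.243  0.253] fwd [ 0.267 -0.    -0.964] f 325.8
t 36.25 pos [ 0.6158 -0.2432  0.0526] jaw yaw 90.0 down [ 0.001 -0.    -1.   ] w 0.218 F [-0.9  0.1 -1.2] j [ 0.04  0.62  0.38  1.65 -0.28  0.93  2.1 ]
shift mm [66.6  0.6 -0.2]
turn vec rad [-0.0002  0.0012  0.0003] shift after turn [66.6  0.5 -0.1]
```

View pics/w23.png

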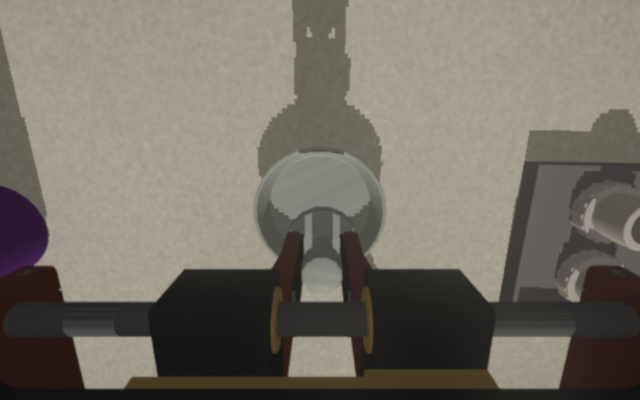

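Request:
apply_moves(
  rows=[
    [[0, 0, 0], [25, 0, 0], 8],
    [[0, 0, 0], [20, 0, 0], 8],
    [[0, 0, 0], [11, 0, 0], 8],
    [[0, 0, 0], [5, 0, 0], 8],
    [[0, 0, 0], [0, 0, 0], 8],
    [[0, 0, 0], [0, 0, 0], 8],
    [[0, 0, 0], [0, 0, 0], 8],
  ],
)

```text
time: 36.95
ee_pos: [0.6162, -0.2432, -0.0083]
tcp_rot: [-0.0, 0.707, -0.0, 0.708]
wrist_force: [1.7, 1.0, -0.8]
gripper_width: 0.225
```

Request:
apply_moves(
  rows=[
    [[0, 0, 0], [3, 0, 0], 8],
    [[0, 0, 0], [2, 0, 0], 8],
    [[0, 0, 0], [0, 0, 0], 8],
    [[0, 0, 0], [0, 0, 0], 8],
    [[0, 0, 0], [0, 0, 0], 8],
  ],
)

```text
time: 37.45
ee_pos: [0.6159, -0.2428, -0.0139]
tcp_rot: [-0.0, 0.707, 0.0, 0.707]
wrist_force: [-1.8, 0.6, 5.2]
gripper_width: 0.219
```

Request:
apply_moves(
  rows=[
    [[0, 0, 0], [0, 0, 0], 34],
    [[0, 0, 0], [0, 0, 0], 34],
    [[0, 0, 0], [0, 0, 0], 34],
    [[0, 0, 0], [0, 0, 0], 34],
    [[0, 0, 0], [-10, 0, 0], 34],
    [[0, 0, 0], [-20, 0, 0], 34],
    [[0, 0, 0], [-30, 0, 0], 34],
    [[0, 0, 0], [-30, 0, -20], 40],
    [[0, 0, 0], [-10, 0, -20], 60],
    [[0, 0, 0], [0, 0, 0], 60],
    [[0, 0, 0], [0, 0, 0], 60],
  ],
)

```text
time: 38.55
ee_pos: [0.5762, -0.2428, 0.0863]
tcp_rot: [0.0, 0.707, 0.0, 0.708]
wrist_force: [1.1, 0.0, -0.5]
gripper_width: 0.671
```

```bash
python3 wl.py w24
```

```text
t 38.60 pos [ 0.5762 -0.2424  0.0856] jaw yaw 90.0 down [ 0.  0. -1.] w 0.681 F [ 0.6 -0.4 -0.9] j [ 0.04  0.53  0.4   1.72 -0.25  0.94  2.11]
shift mm [  85.4  242.8 -576.1]
turn vec rad [ 0.0007  0.0005 -0.0004] shift after turn [  85.6  242.4 -576.2]
cam [ 0.503 -0.243  0.286] fwd [ 0.268  0.    -0.964] f 325.8
```

View pics/w24.png

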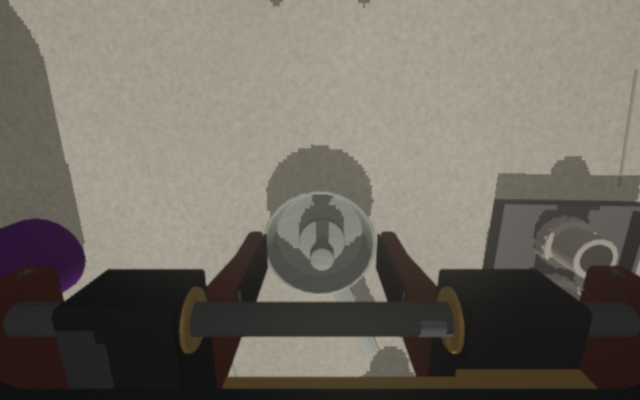

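The plug stands in the cup. Now back the arm off and check everything from the fixed cameras.

Request:
apply_moves(
  rows=[
    [[0, 0, 0], [-30, 0, -20], 60],
    [[0, 0, 0], [-30, 0, -30], 60],
    [[0, 0, 0], [-10, 0, -40], 60],
    [[0, 0, 0], [0, 0, -40], 60],
    [[0, 0, 0], [0, 0, -30], 60],
    [[0, 0, 0], [0, 0, 0], 60],
    [[0, 0, 0], [0, 0, 0], 60],
    [[0, 0, 0], [0, 0, 0], 60],
  ],
)

```text
time: 39.4
ee_pos: [0.417, -0.2427, 0.1554]
tcp_rot: [-0.001, 0.707, 0.0, 0.707]
wrist_force: [0.2, 0.7, 0.9]
gripper_width: 0.683
```

```bash
python3 - <<'E'
from h import *
from station import vision
o=[]
for n in ("top","side"):
    f=vision.grab_frame(n);np.savez(f"pics/{n}1.npz",**f);im=f["frame"][...,::-1]
    c=im[120:280,150:510] if n=="top" else im[50:330,220:500]
    cv2.imwrite(f"pics/{n}1.png",cv2.resize(c,None,fx=2.1,fy=2.1,interpolation=cv2.INTER_CUBIC))
    w=cloud(f);w0=cloud(dict(np.load(f"pics/{n}0.npz")))
    for nm,X,h,rad in (("grey",(.647,-.022),.018,.1),("black",(.603,.27),.018,.13)):
        for W in (w0,w):
            m=(abs(W[...,2]-h)<.005)&(np.hypot(W[...,0]-X[0],W[...,1]-X[1])<rad)
            r=cv2.minAreaRect((W[m][:,:2]*1000).astype(np.float32));print(n,nm,np.round(r[0],1),np.round(r[1],1),round(r[2],1))
    for W in (w0,w):
        k=(abs(W[...,2]-.0255)<.004)&(np.hypot(W[...,0]-.6157,W[...,1]+.243)<.058);k&=np.hypot(W[...,0]-.6157,W[...,1]+.243)>.035
        q=W[k][:,:2]*1000;A=np.c_[q,np.ones(len(q))];s=np.linalg.lstsq(A,(q**2).sum(1),rcond=None)[0];print(n,"cup",s[:2]/2)
        for nm,X in(("jar",(.602,.509)),("bottle",(.626,-.493))):
            k=(W[...,2]>.06)&(np.hypot(W[...,0]-X[0],W[...,1]-X[1])<.09);print(n,nm,W[k].mean(0).round(4))
    for nm,X,h in(("L",(.606,.31),.054),("S",(.6,.2135),.044),("c1",(.676,-.023),.046),("c2",(.617,-.022),.046),("plug",(.616,-.243),.05)):
        k=(np.hypot(w[...,0]-X[0],w[...,1]-X[1])<.03)&(w[...,2]>.03);print(n,nm,np.nanpercentile(w[k][:,2],97).round(4),"exp",h,w[k&(abs(w[...,2]-h)<.006)].mean(0).round(4))
E
```

```text
top grey [647.9 -20.9] [126.6 128.6] 89.3
top grey [648.1 -13.3] [141.6 128.7] 89.1
top black [603.7 272.7] [201.7 111.2] 87.0
top black [603.6 272.7] [200.9 110.7] 86.8
top cup [ 616.50868797 -241.84976628]
top jar [0.6039 0.5123 0.0944]
top bottle [ 0.6258 -0.4946  0.1684]
top cup [ 617.16136   -241.6346512]
top jar [0.6039 0.5125 0.0944]
top bottle [ 0.6259 -0.4946  0.1688]
top L 0.0619 exp 0.054 [0.6061 0.3115 0.055 ]
top S 0.051 exp 0.044 [0.6019 0.214  0.0447]
top c1 0.0522 exp 0.046 [ 0.6763 -0.0216  0.0479]
top c2 0.0541 exp 0.046 [ 0.6188 -0.021   0.0474]
top plug 0.0551 exp 0.05 [ 0.6173 -0.2409  0.0501]
side grey [645.3 -24. ] [134.2 131.4] 89.0
side grey [645.1 -24.3] [133.6 131.8] 89.1
side black [601.2 268.1] [205.6 111. ] 87.0
side black [645. 261.] [211.1  62.3] 73.4
side cup [ 615.44750609 -246.24407234]
side jar [0.6011 0.5018 0.0857]
side bottle [ 0.6144 -0.5132  0.1756]
side cup [ 615.15519528 -246.34057117]
side jar [nan nan nan]
side bottle [ 0.6144 -0.5131  0.1755]
side L nan exp 0.054 [nan nan nan]
side S 0.0442 exp 0.044 [0.605  0.2082 0.0416]
side c1 0.0473 exp 0.046 [ 0.6737 -0.0265  0.0447]
side c2 0.0476 exp 0.046 [ 0.6166 -0.0252  0.0447]
side plug 0.0508 exp 0.05 [ 0.6145 -0.2454  0.0481]<stdin>:17: RuntimeWarning: Mean of empty slice.
  ret = um.true_divide(
  return np.nanmean(a, axis, out=out, keepdims=keepdims)
<stdin>:19: RuntimeWarning: Mean of empty slice.
```

View pics/top1.png

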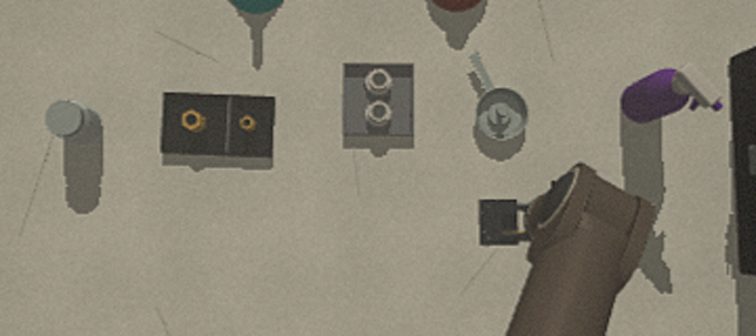

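View pics/side1.png

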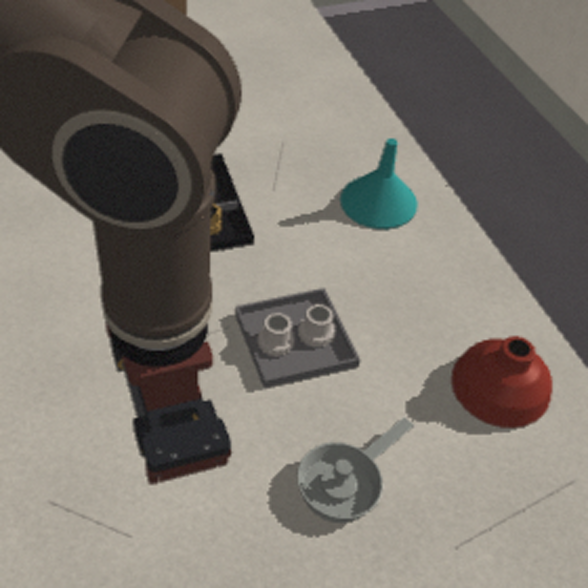

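```bash
python3 -c "
from station import r
print(r.sense()['time'],r.close_job())"
```

```text
the job is handed in; nothing more can be done
39.5 None
```

I handed the job in at 39.5 s. All five pieces are in their containers, in the order asked: large coupling, small coupling, both caps, then the plug. In the last pictures each stands upright and let go.

- **Upright and flat:** the side camera gave tops at 44 mm (small coupling), 47–48 mm (caps) and 51 mm (plug), against the expected 44, 46 and 50 mm. The top camera reads a few mm high; its averages over each top face were within 2 mm of the expected height. The wrist force showed light contact of 1–6 N just before each release.
- **Large coupling:** the arm hid it from the side camera at the end, so its final check rests on the top camera (55 mm, expected 54 mm) and an earlier wrist picture.
- **Containers and bystanders:** the cup, jar and bottle read within 1 mm of where they started; the jar only in the top view, because the arm hid it from the side.
- **Checks that disagreed:**
  - The top-view fit of the grey tray shifted 8 mm and grew by 15 mm. I put that down to stray range points, since the side view shows it unmoved to 0.3 mm.
  - The side-view fit of the black tray was unusable behind the arm, but the top view shows it unmoved.
- **First grasp missed:** the real fingertips sit about 39 mm higher than the reported tool position, so the first close passed above the large coupling without touching it. I measured the offset from the wrist range image and allowed for it from then on.

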